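# Load the curing rail and line up the case halves

### The arm

A 6-joint arm with a two-finger parallel gripper is mounted at the origin on the work surface. World frame = base frame: x ahead of the robot, y to its left, z up, the work surface at z = 0. Lengths are in m, angles in rad, forces in N, time in s.
With the tool pointing down it reaches from about 0.35 to 0.775 m from the base axis. Payload 5.5 kg.
Tool frame: the origin (TCP) lies midway between the tips of the shut fingers; the grasp point (between the pads) lies 19 mm behind it; z points along the fingers, y is the line along which they close (so a half turn about z gives the same grasp; the last joint's range is limited). The gripper opens to 85 mm and grips with 20 to 120 N. Pads are 22 mm wide; open, the fingers measure 114 mm over their backs; the gripper's body (76 mm by 85 mm) begins 54 mm behind the grasp point. The pads swing forward as they close: fully open they stand 13 mm farther back than shut.
Start: joints at [-1.35, 0.313, 0.046, 1.304, 0, 1.431], TCP at [0.203, -0.538, 0.231] pointing down, gripper open.
Joint ranges: [-2.76, 2.76], [-0.86, 1.69], [-1.03, 1.26], [-2.2, 2.34], [-1.47, 1.5], [-3.14, 3.14]. Speed limits (rad/s): [2.57, 2.57, 3.14, 3.14, 3.14, 3.14].

### API

Orientations are given as a unit quaternion [w, x, y, z].
In Python, from workcell import telemetry, imaging, env gives the robot as it stands. The module is installed in compiled form; this text tells all that it offers.
- The arm moves only by the tool step_arm, never from a script. Its argument "moves" is a list of rows, each a list of 3 entries, a list of its own where there are three numbers: the shift along the tool's x, y, z in mm, then the turn, a rotation vector about the tool's x, y, z in rad, then the finger opening in mm, from 0 to 85.4. A call has 1 to 8 rows; each row is the pose to reach, as a shift and turn from the pose commanded when the call began, along the tool's axes at that moment; what a row does not reach only later rows make up. A row lasts 1/12 s, in which the tool goes at most 41.7 mm and 7.16 degrees, less where a joint would pass 70% of its speed; a pose out of reach is approached as far as the arm can. A call with a gripper value outside its range is refused whole. The fingers move at their own pace and stop on an object; "grip_force" is the grip in N (left out, the last holds). Time passes only in rows, so rows that repeat a pose let the fingers close. It gives the time, the measured TCP pose, the force, the opening and the grip force at its end, in the units of the state.
- telemetry.get_state(): the state, without advancing time (a new reading comes with each control period).
- imaging.read_camera(name): name is "side" or "top"; returns the picture (420x560x3 uint8, red, green, blue); there is no depth.
- imaging.camera_params(name): a dict with "camera_matrix" (3x3 intrinsics, pixels), "pose" (4x4, takes a point from camera to world coordinates). Camera axes: x right, y up, looking along -z (the intrinsics and any distortion apply to the point x, -y, -z); pixel columns grow to the right and rows downward; lengths in m; the calibration is good to about 2 mm. A picture is of the moment at which its call begins. camera_params takes no time and is no camera call.
- env.hand_in(): hands the job in; it is judged then, once.
The state is a dict: "clock": time; "joint_pos": joint angles; "qvel": joint speeds; "tau": joint torques, N m; "tcp_pos": TCP position; "orientation": TCP orientation; "wrist_force": force on the tool from outside, world axes, zero at the start; "ft_torque": the same for the moment, N m; "finger_gap": finger opening in m; "grip_force": force on a finger pad.
Only numpy, scipy, OpenCV 4.12 (cv2) and the standard library are available. Lean on these libraries where they do the work, as an engineer would, in place of code of your own. Each camera call takes 0.05 s, during which the arm holds its last target. There are 200 camera calls.

### The job

Get the finishing bench ready for the next batch: swing the gate at the rail's mouth open, thread every hanger on the bench into the slotted rail from its open end and slide it along, with its foot hanging below the slot, until its middle is past the black mark, towards the stop, then swing the gate fully shut again. Also slide, without lifting them, all the loose phone-case halves into a neat row: each square and touching the aluminium fence with a short side, inside a white-outlined bay of its own. Do not disturb the other things on the bench.

Things in the scene. Friction and masses are not known exactly. Their poses are not given: they have to be found in the camera images.
- rail: Fixed aluminium rail, 290 mm along its y; origin on the table under its middle. Two lips 6 mm thick, tops 60 mm up, leave a slot 13 mm wide along x=0. Side walls at |x| 28 to 32 mm rise to 68 mm; legs reach |x| 40 mm. Mouth at y=-145 mm, its lips flare to 30 mm over a further 26 mm; y=+145 mm is closed by a steel stop 82 mm high. Hangers can enter only at the mouth.
- rail_mouth (a point): Open end of the rail, middle of the slot, at lip-top height (60 mm above the table).
- rail_mark (a point): Black painted mark across the rail, 43 mm on the mouth side of the rail's middle, at lip-top height.
- rail_stop (a point): Inner face of the stop at the closed end, middle of the slot, at lip-top height. From mark to stop 188 mm.
- gate (a joint): Steel swing bar (10 mm wide, top 71 mm up) across the rail's mouth, pivoted on the robot's side. 0 = shut: points along the rail's +x, 36 mm outside the mouth. Grows clockwise from above as it swings outwards; 1.57 = points along the rail's -y, clear of the way in; limit 1.75 rad. Stays where left (0.6 N at the peg).
- gate_pivot (a point): Axis of the gate's vertical pivot, 60 mm above the table; at (-52, -181) mm from the rail's origin in the rail's frame.
- gate_peg (a point): Top centre of the black upright peg at the gate's free end (14 mm diameter, stands clear from 71 mm to 99 mm above the table, 78 mm from the pivot). Pinch it or push it.
- hanger0: Hanger, about 150 g, standing on the bench (3 or 4 present, else None). Origin: centre of underside. Upwards: steel foot 40x40, to 16 mm; neck 8 (x) x 22 (y), to 32 mm; white glide plate 32 (x) x 34 (y), to 42 mm, rides on the lips; black grip block 14 (x) x 24 (y), to 80 mm, pinch it across x. Its y goes along the rail. Hung, its origin is 28 mm above the table.
- hanger1: Hanger, about 150 g, standing on the bench (3 or 4 present, else None). Origin: centre of underside. Upwards: steel foot 40x40, to 16 mm; neck 8 (x) x 22 (y), to 32 mm; white glide plate 32 (x) x 34 (y), to 42 mm, rides on the lips; black grip block 14 (x) x 24 (y), to 80 mm, pinch it across x. Its y goes along the rail. Hung, its origin is 28 mm above the table.
- hanger2: Hanger, about 150 g, standing on the bench (3 or 4 present, else None). Origin: centre of underside. Upwards: steel foot 40x40, to 16 mm; neck 8 (x) x 22 (y), to 32 mm; white glide plate 32 (x) x 34 (y), to 42 mm, rides on the lips; black grip block 14 (x) x 24 (y), to 80 mm, pinch it across x. Its y goes along the rail. Hung, its origin is 28 mm above the table.
- hanger3: Hanger, about 150 g, standing on the bench (3 or 4 present, else None). Origin: centre of underside. Upwards: steel foot 40x40, to 16 mm; neck 8 (x) x 22 (y), to 32 mm; white glide plate 32 (x) x 34 (y), to 42 mm, rides on the lips; black grip block 14 (x) x 24 (y), to 80 mm, pinch it across x. Its y goes along the rail. Hung, its origin is 28 mm above the table.
- fence: Fixed aluminium bar 12 mm (x) by 370 mm (y), 20 mm high, on the table; origin at the middle of its underside, its front face at x = -6 mm looks to -x (to the robot). Three bays are outlined in white paint on the table in front of it, 105 mm apart, each 92 mm clear between its two side lines.
- bay0 (a point): Point on the table, on the centre line of bay 0 (bay0 at the fence's -y end, bay2 at its +y end), where the origin of a case half touching the fence lies; axes as the fence.
- bay1 (a point): Point on the table, on the centre line of bay 1 (bay0 at the fence's -y end, bay2 at its +y end), where the origin of a case half touching the fence lies; axes as the fence.
- bay2 (a point): Point on the table, on the centre line of bay 2 (bay0 at the fence's -y end, bay2 at its +y end), where the origin of a case half touching the fence lies; axes as the fence.
- case0: Loose flip-phone case half, about 60 g (2 or 3 present, else None): shallow tray, open side up, 92 (x) x 76 (y) x 14 mm, dark rim 4 mm thick, clear floor 3 mm thick, inside 84 x 68 mm. Too wide to pinch: push the rim from outside, or from inside with the fingertips. Origin: centre of underside. In its bay a 76 mm side touches the fence, either way round.
- case1: Loose flip-phone case half, about 60 g (2 or 3 present, else None): shallow tray, open side up, 92 (x) x 76 (y) x 14 mm, dark rim 4 mm thick, clear floor 3 mm thick, inside 84 x 68 mm. Too wide to pinch: push the rim from outside, or from inside with the fingertips. Origin: centre of underside. In its bay a 76 mm side touches the fence, either way round.
- case2: Loose flip-phone case half, about 60 g (2 or 3 present, else None): shallow tray, open side up, 92 (x) x 76 (y) x 14 mm, dark rim 4 mm thick, clear floor 3 mm thick, inside 84 x 68 mm. Too wide to pinch: push the rim from outside, or from inside with the fingertips. Origin: centre of underside. In its bay a 76 mm side touches the fence, either way round.
- tin: Bystander: red round bowl-shaped tin, 90 mm across.
- brush: Bystander: small wooden brush.
- driver: Bystander: screwdriver.
- glue: Bystander: small glue bottle, 40 mm across, 90 mm high.
- tape: Bystander: roll of paper tape, 80 mm across, 20 mm high.
- carton: Bystander: carton 90x70x50 mm.
Mind the look-alikes: they are no part of the job. Leave any pink or red look-alike of the hanger0 alone.

How it is judged:
By the outcome, as a careful person would: the job done as asked, in the order asked, and still so for the second after the job is handed in, with the robot touching nothing.
Of hanger0, hanger1, hanger2, hanger3 only 3 to 4 are there at a start; the rules pass over those that are not, and their reading is None.
Of case0, case1, case2 only 2 to 3 are there at a start; the rules pass over those that are not, and their reading is None.
At some moment in a run one of case0, case1, case2 may be knocked a few centimetres aside while the robot is not near it.
Once in a run the grip may slacken for a moment while it holds something.
It also fails if it takes over 210 s, if anything falls off the work surface, if the arm or the gripper's body presses on something with over 40 N, if the wrist force passes 120 N, or if a joint passes its speed limit or range.

## Working session

There is one attempt and no reset: what is moved stays moved. The work goes in short steps, Python scripts to look and compute and a tool call to move; the robot and the scene stay as the last step left them, time stands still between calls to the robot, and variables do not carry over. Pictures are saved under pics/ and viewed, at most 14 in all, crops included, and the job is handed in when it is done.

Besides the shell and the picture viewer there is one more tool, called after "Request:" as name([rows], argument=value, ...), one row to a line, values as JSON. step_arm: Moves the arm, as the interface text tells. Its arguments: {"type":"object","properties":{"moves":{"type":"array"},"grip_force":{"type":"number"}},"required":["moves"]}

```bash
mkdir -p pics; python3 - <<'E'
from workcell import telemetry, imaging
import cv2, numpy as np
np.set_printoptions(precision=4,suppress=True)
for n in ("top","side"):
    im=imaging.read_camera(n); p=imaging.camera_params(n)
    cv2.imwrite(f"pics/{n}0.png",cv2.resize(im[:,:,::-1],(784,588),interpolation=cv2.INTER_CUBIC))
    cv2.imwrite(f"{n}0raw.png",im[:,:,::-1])
    print(n,p)
s=telemetry.get_state(); print(s)
E
```

```text
top {'camera_matrix': array([[489.0066,   0.    , 282.887 ],
       [  0.    , 489.0066, 206.8523],
       [  0.    ,   0.    ,   1.    ]]), 'pose': array([[ 0.0263,  0.9841, -0.1755,  0.2967],
       [-0.9997,  0.0254, -0.0069, -0.022 ],
       [-0.0024,  0.1756,  0.9845,  1.2693],
       [ 0.    ,  0.    ,  0.    ,  1.    ]])}
side {'camera_matrix': array([[408.1596,   0.    , 285.3997],
       [  0.    , 408.1596, 208.9348],
       [  0.    ,   0.    ,   1.    ]]), 'pose': array([[-0.9959,  0.0567, -0.0701,  0.4466],
       [-0.0901, -0.6677,  0.739 ,  0.8781],
       [-0.0049,  0.7423,  0.67  ,  0.8946],
       [ 0.    ,  0.    ,  0.    ,  1.    ]])}
{'clock': 0.1, 'joint_pos': array([-1.3496,  0.314 ,  0.0451,  1.3036,  0.    ,  1.4312]), 'qvel': array([-0.0004, -0.0017,  0.001 , -0.0016,  0.0007,  0.0005]), 'tau': array([  0.0023, -48.1723,  29.9245,   0.0127,  -0.0001,   0.    ]), 'tcp_pos': array([ 0.2029, -0.5375,  0.2305]), 'orientation': array([-0.0008,  0.9838,  0.1794, -0.    ]), 'wrist_force': array([ 0.3814, -0.1038,  0.8682]), 'ft_torque': array([-0.0099,  0.0629, -0.0435]), 'grip_force': 0.0, 'finger_gap': 0.08551193052548729}
```

View pics/top0.png

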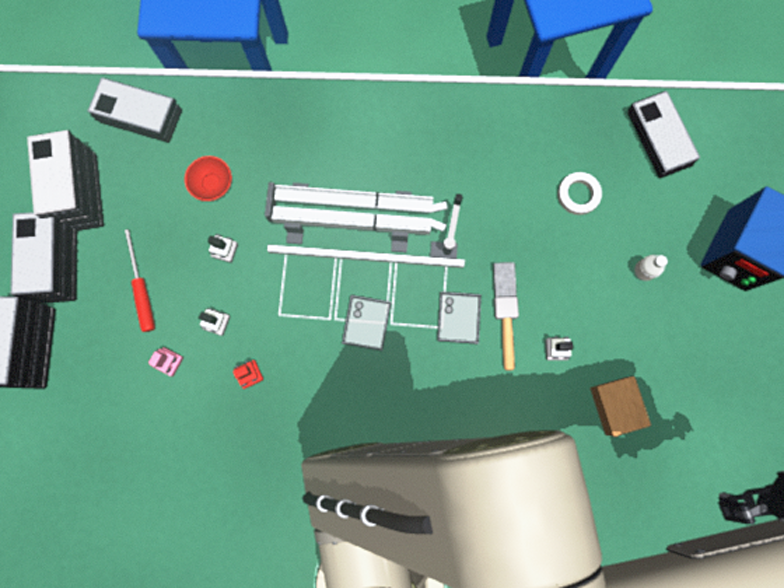

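View pics/side0.png

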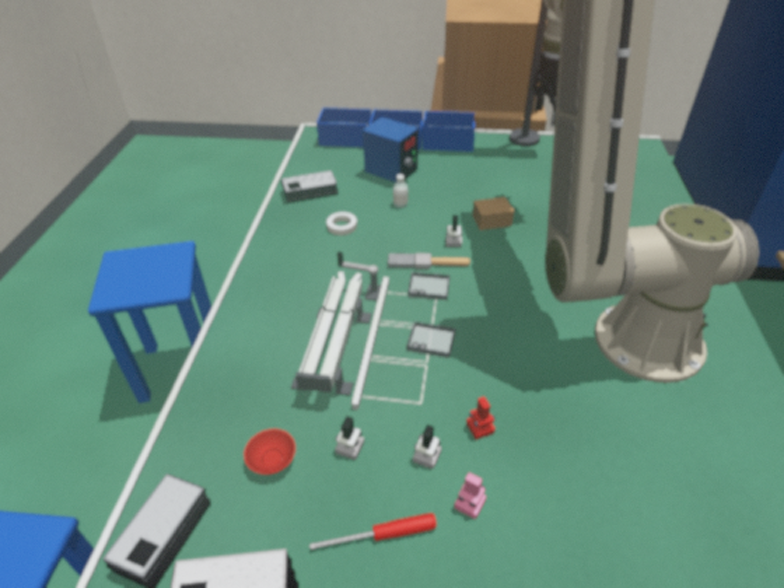

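The top view shows three hangers near (222,247), (212,320) and (560,348). Two cases are near (367,321) and (459,317), the rail runs from (270,203) to (440,207), and the gate peg is at (458,200). Pink and red look-alikes sit at (166,361) and (248,373). The side view agrees.

```bash
cat > h.py <<'E'
import numpy as np, cv2
from workcell import telemetry, imaging
from scipy.spatial.transform import Rotation as R
np.set_printoptions(precision=4,suppress=True)
P={n:imaging.camera_params(n) for n in("top","side")}
def ray(n,uv):
    K=P[n]["camera_matrix"];T=P[n]["pose"];uv=np.atleast_2d(uv).astype(float)
    d=np.c_[(uv[:,0]-K[0,2])/K[0,0],-(uv[:,1]-K[1,2])/K[1,1],-np.ones(len(uv))]
    return T[:3,3],d@T[:3,:3].T
def plane(n,uv,z):
    o,d=ray(n,uv);return (o+d*((z-o[2])/d[:,2])[:,None])[:,:2]
def proj(n,X):
    K=P[n]["camera_matrix"];T=P[n]["pose"];c=(np.atleast_2d(X)-T[:3,3])@T[:3,:3]
    return np.c_[K[0,0]*c[:,0]/-c[:,2]+K[0,2],K[1,1]*-c[:,1]/-c[:,2]+K[1,2]]
def blobs(mask,amin=8):
    cs,_=cv2.findContours(mask.astype(np.uint8),cv2.RETR_EXTERNAL,cv2.CHAIN_APPROX_NONE)
    return [c for c in cs if cv2.contourArea(c)>=amin]
def shot(n):return imaging.read_camera(n)
def rgb(f):return cv2.imread(f)[:,:,::-1]
def move(dw):  # world shift (m) -> tool axes mm
    s=telemetry.get_state();q=s["orientation"];r=R.from_quat(np.r_[q[1:],q[0]])
    return r.inv().apply(np.array(dw))*1000
def yawy(): # direction of tool y in world
    s=telemetry.get_state();q=s["orientation"];m=R.from_quat(np.r_[q[1:],q[0]]).as_matrix();return m
E
python3 - <<'E'
from h import *
for n,(a,b,c,d),k in(("top",(120,130,430,280),2.55),("side",(190,170,390,360),3)):
    im=cv2.imread(n+"0raw.png");cv2.imwrite(f"pics/{n}c.png",cv2.resize(im[b:d,a:c],None,fx=k,fy=k,interpolation=cv2.INTER_CUBIC))
im=rgb("top0raw.png").astype(int);hsv=cv2.cvtColor(im.astype(np.uint8),cv2.COLOR_RGB2HSV)
w=(hsv[...,1]<45)&(hsv[...,2]>190)
for c in blobs(w):
    r=cv2.minAreaRect(c)
    if 130<r[0][1]<270 and 100<r[0][0]<430: print("w",np.round(r[0],1),np.round(r[1],1),round(r[2],1),plane("top",r[0],0.04))
k=(hsv[...,2]<60)
for c in blobs(k,5):
    r=cv2.minAreaRect(c)
    if 130<r[0][1]<270 and 100<r[0][0]<430: print("k",np.round(r[0],1),np.round(r[1],1),round(r[2],1),plane("top",r[0],0.08))
print(yawy())
E
```

```text
w [399. 249.] [14. 16.] 90.0 [[ 0.4158 -0.3079]]
w [152.1 229.1] [17.1 14.6] 20.6 [[0.45   0.3165]]
w [261.6 230.1] [25.7 31.2] 10.8 [[0.4546 0.039 ]]
w [362. 219.] [14. 16.] 90.0 [[ 0.4897 -0.2152]]
w [327.3 226.7] [25.3 31.3] 3.4 [[ 0.4677 -0.1273]]
w [317.7 199. ] [ 1.6 16.1] 4.1 [[ 0.5386 -0.1019]]
w [361. 199.] [22. 14.] 90.0 [[ 0.5414 -0.2127]]
w [286.  217.5] [54.4 26.1] 58.1 [[ 0.4884 -0.022 ]]
w [277.7 201. ] [ 1.7 26.2] 4.8 [[0.5307 0.0004]]
w [241.  206.6] [43.  6.] 87.3 [[0.5136 0.0936]]
w [219.2 205. ] [37.7 44. ] 5.7 [[0.5164 0.1494]]
w [261.  182.1] [140.7   5.1] 4.4 [[0.5792 0.0447]]
w [158.1 176.7] [17.1 14.5] 18.4 [[0.5866 0.311 ]]
w [293.3 159.1] [49.5  9.5] 4.6 [[ 0.6426 -0.0372]]
w [230.2 154.1] [72.2  9.6] 4.5 [[0.6517 0.1274]]
w [322.1 161. ] [ 7.3 30.5] 7.4 [[ 0.6393 -0.112 ]]
w [293.7 144.4] [48.9 11. ] 4.4 [[ 0.6821 -0.0374]]
w [232.  139.6] [72.1 11. ] 4.5 [[0.6911 0.1247]]
w [414.5 137. ] [28. 29.] 90.0 [[ 0.7105 -0.353 ]]
k [401.  247.5] [3. 8.] 90.0 [[ 0.4157 -0.3036]]
k [326.5 144. ] [2. 3.] 90.0 [[ 0.6729 -0.1196]]
[[ 0.9356  0.353  -0.0004]
 [ 0.353  -0.9356  0.0016]
 [ 0.0002 -0.0017 -1.    ]]
```

View pics/topc.png

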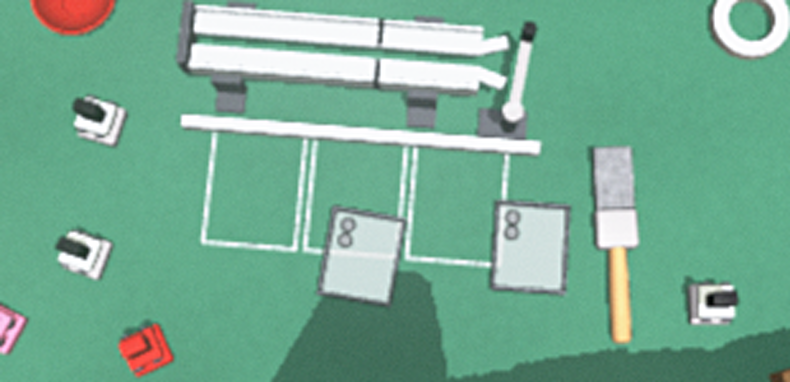

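View pics/sidec.png

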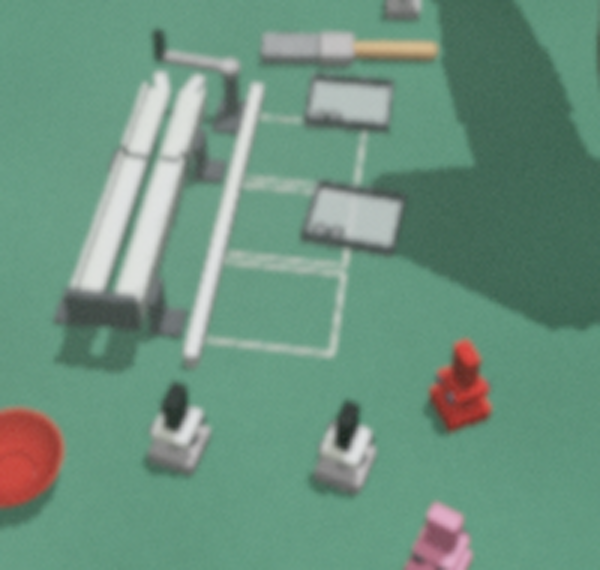

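```bash
python3 - <<'E'
from h import *
im=rgb("top0raw.png");g=cv2.cvtColor(im,cv2.COLOR_RGB2GRAY).astype(float)
L=[];U=[]
for c in list(range(205,262,3))+list(range(274,306,3)):
    r0=149.75+(c-268)*np.tan(np.radians(4.45)); rr=np.arange(r0-7,r0+7,0.1)
    p=cv2.remap(g.astype(np.float32),np.full((len(rr),1),c,np.float32),rr.astype(np.float32)[:,None],cv2.INTER_LINEAR)[:,0]
    i=p.argmin();th=(p[i]+np.percentile(p,85))/2
    a=i
    while a>0 and p[a]<th:a-=1
    b=i
    while b<len(p)-1 and p[b]<th:b+=1
    U.append((c,rr[a]));L.append((c,rr[b]))
for n,E,z in(("far",U,.06),("near",L,.06)):
    w=plane("top",E,z);f=np.polyfit(w[:,1],w[:,0],1);res=w[:,0]-np.polyval(f,w[:,1])
    print(n,f,res.std(),"x at y=0.05:",np.polyval(f,.05))
print("mark",plane("top",(268,149.75),.06), "ends", plane("top",[(194.2,151.3),(318,161.1),(196,136.8),(318.1,146.3)],.06))
print("pivot",plane("top",(321.2,175.1),.071),"peg",plane("top",(327.5,141.8),.099))
# side: dump peg & pivot from crop coords
def tri(a,b):
    o1,d1=ray("top",a);o2,d2=ray("side",b);d1=d1[0];d2=d2[0]
    t=np.linalg.lstsq(np.c_[d1,-d2],o2-o1,rcond=None)[0];p,q=o1+t[0]*d1,o2+t[1]*d2
    return (p+q)/2,np.linalg.norm(p-q)
sc=lambda u,v:(190+u/3,170+v/3)
print("peg",tri((327.5,141.8),sc(158,32)),"pivot",tri((321.2,175.1),sc(231,66)))
tc=lambda u,v:(120+u/2.55,130+v/2.55)
# fence top ends (front-edge), crop corners
print("fence", plane("top",[tc(182,121),tc(540,147)],.02))
# cases from dark rim : corners z=.014
for nm,cs in(("cL",[(335,207),(405,218),(390,304),(320,292)]),("cR",[(496,200),(569,206),(564,293),(491,288)])):
    w=plane("top",[tc(*c) for c in cs],.014);print(nm,w.mean(0),w, np.degrees(np.arctan2(*(w[0]+w[1]-w[2]-w[3])[::-1])))
# hangers: white plate centre by two views: block tops
for nm,a,b in(("A",tc(86,104),sc(178,386)),("B",tc(68,243),sc(350,406)),):
    print(nm,"blk top",tri(a,b))
print("C blk",plane("top",tc(724,299),.08))
E
```

```text
far [0.056  0.6629] 0.00018522780524113947 x at y=0.05: 0.6657095575830502
near [0.0551 0.6527] 0.00028010187035754704 x at y=0.05: 0.6554107926887771
mark [[0.66   0.0286]] ends [[ 0.6511  0.2177]
 [ 0.6332 -0.1   ]
 [ 0.6899  0.2153]
 [ 0.6725 -0.0998]]
pivot [[ 0.594  -0.1079]] peg [[ 0.6726 -0.1205]]
peg (array([ 0.6746, -0.1206,  0.0984]), np.float64(0.003358047305662731)) pivot (array([ 0.5967, -0.1083,  0.0676]), np.float64(0.003638405902044034))
fence [[ 0.5915  0.2289]
 [ 0.5736 -0.1395]]
cL [0.4583 0.0388] [[ 0.5069  0.0686]
 [ 0.4974 -0.0032]
 [ 0.4093  0.0095]
 [ 0.4196  0.0804]] -7.96442815123486
cR [ 0.4714 -0.1309] [[ 0.5184 -0.0957]
 [ 0.5141 -0.1702]
 [ 0.425  -0.1656]
 [ 0.4281 -0.092 ]] -2.657261985647425
A blk top (array([0.5893, 0.3105, 0.086 ]), np.float64(0.0024919038710178748))
B blk top (array([0.4522, 0.3178, 0.0864]), np.float64(0.001994271962784132))
C blk [[ 0.4165 -0.3107]]
```

The crops show both lips with the slot at about x=0.66, running along world y. The mark is at crop (380,50) and the peg at (529,30), which means the gate is nearly shut. Next I plan the approach to the peg and the swing.

```bash
cat >> h.py <<'E'
def pose(yaw): # tool down, tool x at world yaw (deg)
    y=np.radians(yaw);c,s=np.cos(y),np.sin(y);return np.array([[c,s,0],[s,-c,0],[0,0,-1.]])
def cur():
    s=telemetry.get_state();m=yawy();return np.r_[s["tcp_pos"],np.degrees(np.arctan2(m[1,0],m[0,0]))]
def plan(start,calls):
    """calls: list of lists of (x,y,z,yaw); rows relative to last pose of previous call"""
    p=np.array(start,float)
    for i,c in enumerate(calls):
        m=pose(p[3]);q=p
        for w in c:
            w=np.array(w,float);sh=m.T@(w[:3]-p[:3])*1000;t=-np.radians(w[3]-p[3])
            n=max(np.linalg.norm(w[:3]-q[:3])/.0417,abs(w[3]-q[3])/7.16)
            print(i,np.round(sh,1).tolist(),"turn",round(t,3),"rows",round(n,1));q=w
        p=np.array(c[-1],float)
RX=np.array([.9985,-.0555]);RY=np.array([.0555,.9985]);RO=np.array([.6627,.0715])
def rail(x,y):return RO+x/1000*RX+y/1000*RY
E
python3 - <<'E'
from h import *
pv=np.array([.599,-.107])
def pg(a,z=.079):return (*(pv+.078*np.array([np.cos(np.radians(a)),np.sin(np.radians(a))])),z,a+180)
c=cur();print(c)
a0=-9
plan(c,[[(.33,-.47,.22,c[3]+50)],[(.53,-.30,.2,c[3]+100)],[pg(a0,.2)],[pg(a0)],[pg(a0-5.5*k) for k in range(1,9)],[pg(a0-44-5.5*k) for k in range(1,9)]])
E
```

```text
[ 0.2029 -0.5375  0.2305 20.6718]
0 [142.8, -18.3, 10.5] turn -0.873 rows 7.0
1 [226.6, 132.5, 20.0] turn -0.873 rows 7.0
2 [81.0, 217.8, 0.0] turn -0.878 rows 7.0
3 [0.0, 0.0, 121.0] turn -0.0 rows 2.9
4 [0.4, -7.5, 0.0] turn 0.096 rows 0.8
4 [1.4, -14.9, 0.0] turn 0.192 rows 0.8
4 [3.2, -22.2, 0.0] turn 0.288 rows 0.8
4 [5.7, -29.2, 0.0] turn 0.384 rows 0.8
4 [8.8, -36.0, 0.0] turn 0.48 rows 0.8
4 [12.6, -42.5, 0.0] turn 0.576 rows 0.8
4 [17.0, -48.6, 0.0] turn 0.672 rows 0.8
4 [21.9, -54.2, 0.0] turn 0.768 rows 0.8
5 [0.4, -7.5, 0.0] turn 0.096 rows 0.8
5 [1.4, -14.9, 0.0] turn 0.192 rows 0.8
5 [3.2, -22.2, 0.0] turn 0.288 rows 0.8
5 [5.7, -29.2, 0.0] turn 0.384 rows 0.8
5 [8.8, -36.0, 0.0] turn 0.48 rows 0.8
5 [12.6, -42.5, 0.0] turn 0.576 rows 0.8
5 [17.0, -48.6, 0.0] turn 0.672 rows 0.8
5 [21.9, -54.2, 0.0] turn 0.768 rows 0.8
```

Request:
step_arm([
  [[143, -18, 10], [0, 0, -0.873], 60],
  [[143, -18, 10], [0, 0, -0.873], 45],
  [[143, -18, 10], [0, 0, -0.873], 45],
  [[143, -18, 10], [0, 0, -0.873], 45],
  [[143, -18, 10], [0, 0, -0.873], 45],
  [[143, -18, 10], [0, 0, -0.873], 45],
  [[143, -18, 10], [0, 0, -0.873], 45],
  [[143, -18, 10], [0, 0, -0.873], 45],
], grip_force=25)

```text
clock: 0.77
tcp_pos: [0.3306, -0.4702, 0.2208]
orientation: [-0.001, 0.815, 0.58, 0.0]
wrist_force: [-0.4, 0.0, 0.7]
finger_gap: 0.0449
grip_force: 0.0
```

Request:
step_arm([
  [[227, 132, 20], [0, 0, -0.873], 45],
  [[227, 132, 20], [0, 0, -0.873], 45],
  [[227, 132, 20], [0, 0, -0.873], 45],
  [[227, 132, 20], [0, 0, -0.873], 45],
  [[227, 132, 20], [0, 0, -0.873], 45],
  [[227, 132, 20], [0, 0, -0.873], 45],
  [[227, 132, 20], [0, 0, -0.873], 45],
  [[227, 132, 20], [0, 0, -0.873], 45],
])

```text
clock: 1.43
tcp_pos: [0.5322, -0.2971, 0.2003]
orientation: [-0.001, 0.492, 0.87, 0.0]
wrist_force: [-0.1, -0.2, 0.8]
finger_gap: 0.0452
grip_force: 0.0
```

Request:
step_arm([
  [[81, 218, 0], [0, 0, -0.878], 45],
  [[81, 218, 0], [0, 0, -0.878], 45],
  [[81, 218, 0], [0, 0, -0.878], 45],
  [[81, 218, 0], [0, 0, -0.878], 45],
  [[81, 218, 0], [0, 0, -0.878], 45],
  [[81, 218, 0], [0, 0, -0.878], 45],
  [[81, 218, 0], [0, 0, -0.878], 45],
  [[81, 218, 0], [0, 0, -0.878], 45],
])

```text
clock: 2.1
tcp_pos: [0.6764, -0.1184, 0.2005]
orientation: [-0.001, 0.078, 0.997, -0.0]
wrist_force: [-0.2, -0.2, 0.3]
finger_gap: 0.0445
grip_force: 0.0
```

Request:
step_arm([
  [[0, 0, 40], [0, 0, 0], 45],
  [[0, 0, 80], [0, 0, 0], 45],
  [[0, 0, 110], [0, 0, 0], 45],
  [[0, 0, 121], [0, 0, 0], 45],
  [[0, 0, 121], [0, 0, 0], 22],
  [[0, 0, 121], [0, 0, 0], 22],
  [[0, 0, 121], [0, 0, 0], 22],
  [[0, 0, 121], [0, 0, 0], 22],
])

```text
clock: 2.77
tcp_pos: [0.6779, -0.1201, 0.0834]
orientation: [0.002, 0.079, 0.997, -0.001]
wrist_force: [0.8, -0.3, 0.5]
finger_gap: 0.0216
grip_force: 0.0
```

```bash
python3 - <<'E'
from h import *
a=shot("side");t=shot("top")
o=np.zeros((588,800,3),np.uint8)
o[:,:]=0
cv2.imwrite("s1.png",a[:,:,::-1]);cv2.imwrite("t1.png",t[:,:,::-1])
c=cv2.resize(a[150:270,200:330],None,fx=3,fy=3,interpolation=cv2.INTER_CUBIC);o[:360,:390]=c[...,::-1]
c=cv2.resize(t,(400,300),interpolation=cv2.INTER_AREA);o[:300,400:]=c[...,::-1]
c=cv2.resize(a,(400,288),interpolation=cv2.INTER_AREA);o[300:,400:]=c[...,::-1]
cv2.imwrite("pics/v1.png",o)
E
```

```text
(no output)
```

View pics/v1.png

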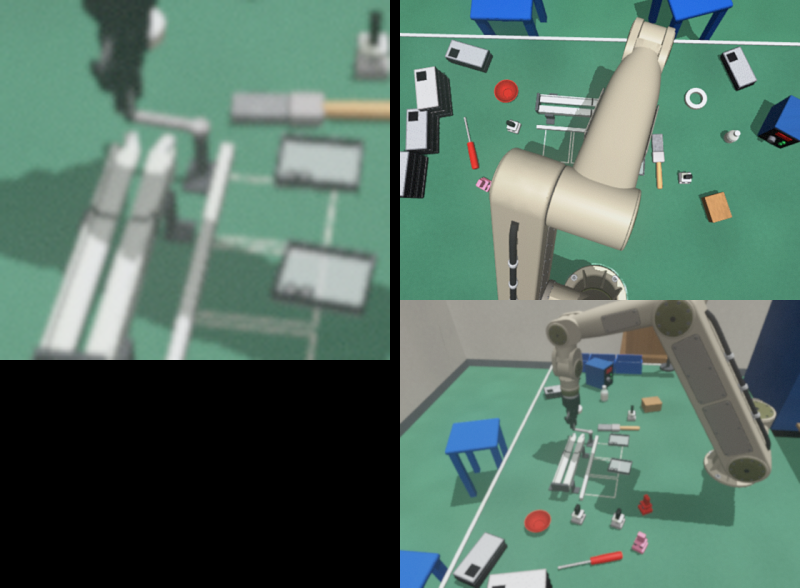

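The side crop at (130,105) shows the fingers around the peg. There are no extra hangers or cases, so the job is 3 hangers and 2 cases. Now I swing the gate.

Request:
step_arm([
  [[0, -7, 0], [0, 0, 0.096], 22],
  [[1, -15, 0], [0, 0, 0.192], 22],
  [[3, -22, 0], [0, 0, 0.288], 22],
  [[6, -29, 0], [0, 0, 0.384], 22],
  [[9, -36, 0], [0, 0, 0.48], 22],
  [[13, -42, 0], [0, 0, 0.576], 22],
  [[17, -49, 0], [0, 0, 0.672], 22],
  [[22, -54, 0], [0, 0, 0.768], 22],
])

```text
clock: 3.53
tcp_pos: [0.6469, -0.1697, 0.0817]
orientation: [0.001, 0.448, 0.894, 0.0]
wrist_force: [1.2, 0.6, -0.1]
finger_gap: 0.0221
grip_force: 0.4
```

Request:
step_arm([
  [[0, -7, 0], [0, 0, 0.096], 22],
  [[1, -15, 0], [0, 0, 0.192], 22],
  [[3, -22, 0], [0, 0, 0.288], 22],
  [[6, -29, 0], [0, 0, 0.384], 22],
  [[9, -36, 0], [0, 0, 0.48], 22],
  [[13, -42, 0], [0, 0, 0.576], 22],
  [[17, -49, 0], [0, 0, 0.672], 22],
  [[22, -54, 0], [0, 0, 0.768], 22],
])

```text
clock: 4.2
tcp_pos: [0.5903, -0.1846, 0.0817]
orientation: [0.001, 0.751, 0.661, 0.001]
wrist_force: [1.0, -0.8, 0.2]
finger_gap: 0.0218
grip_force: 0.4
```

```bash
python3 - <<'E'
from h import *
s=shot("side");o=cv2.resize(s[150:250,200:330],None,fx=4,fy=4,interpolation=cv2.INTER_CUBIC);cv2.imwrite("pics/v2.png",o[...,::-1]);print(cur())
E
```

```text
[ 0.5889 -0.1842  0.0817 82.4621]
```

View pics/v2.png

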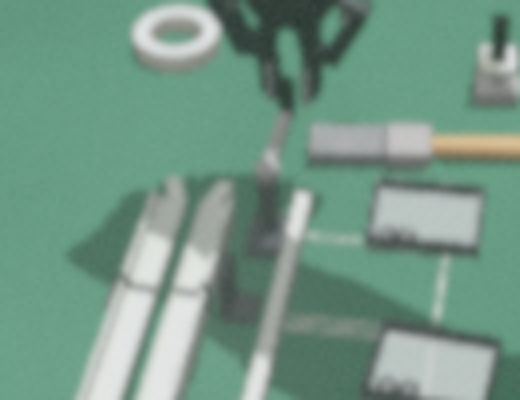

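Gate is open at about 1.6 rad, with the bar pointing away from the mouth, pivot near (265,165) and peg near (285,110). I'll nudge it slightly further, release and rise.

Request:
step_arm([
  [[0, -5, 0], [0, 0, 0], 22],
  [[0, -6, 0], [0, 0, 0], 22],
  [[0, -4, 0], [0, 0, 0], 40],
  [[0, -4, 0], [0, 0, 0], 40],
  [[0, -4, -40], [0, 0, 0], 85],
  [[0, -4, -80], [0, 0, 0], 85],
  [[0, -4, -120], [0, 0, 0], 85],
  [[0, -4, -120], [0, 0, 0], 85],
])

```text
clock: 4.92
tcp_pos: [0.5897, -0.1851, 0.2092]
orientation: [0.006, 0.748, 0.663, 0.003]
wrist_force: [1.0, -1.2, 0.6]
finger_gap: 0.0843
grip_force: 0.0
```

```bash
python3 - <<'E'
from h import *
s=shot("side");t=shot("top");cv2.imwrite("s2.png",s[...,::-1]);cv2.imwrite("t2.png",t[...,::-1])
def tile(i,c,h=20):
    c=np.int32(c);return cv2.resize(i[c[1]-h:c[1]+h,c[0]-h:c[0]+h],(260,260),interpolation=cv2.INTER_CUBIC)
H=[(.587,.311,.05),(.450,.317,.05),(.416,-.308,.05)]
rows=[np.hstack([tile(i,proj(n,h)[0]) for h in H]) for n,i in(("top",t),("side",s))]
cv2.imwrite("pics/v3.png",np.vstack(rows)[...,::-1])
for n in("top","side"):print(n,[np.int32(proj(n,h)[0]).tolist() for h in H])
print(cur())
E
```

```text
top [[157, 175], [150, 228], [399, 248]]
side [[250, 307], [306, 313], [325, 162]]
[ 0.5874 -0.1841  0.2027 83.0609]
```

View pics/v3.png

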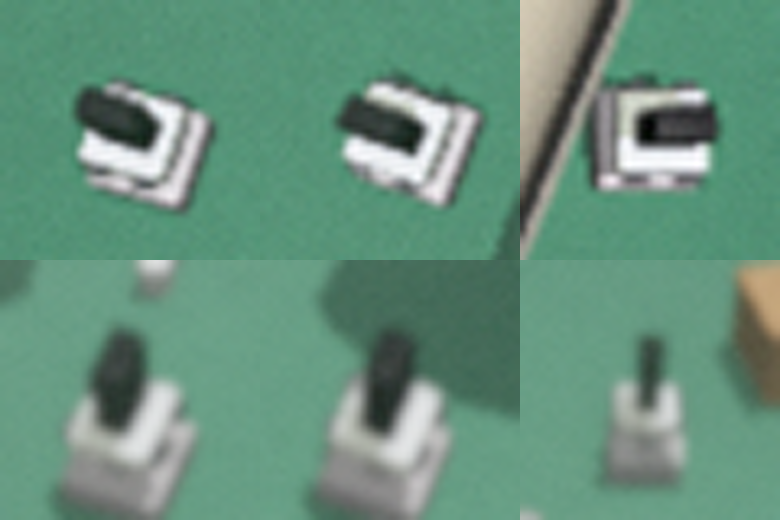

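A and B have their grip blocks turned about 20° in the image, and C is nearly square. In the tiles the plate centres are at about (135,133), (397,130) and (663,131). Planning hanger C first.

```bash
python3 - <<'E'
from h import *
C,A,B=[plane("top",p,.042)[0] for p in((401,248.2),(157.8,175.5),(151.1,228))]
print(C,A,B)
g=.046
e=rail(0,-235);m=rail(0,-190);f=rail(0,115)
plan(cur(),[[(*C,.15,91.3),(*C,g,91.3)],[(*C,.165,91.3)],[(*e,.165,86.8)],[(*e,g+.03,86.8)],[(*m,g+.03,86.8)],[(*f,g+.03,86.8)]])
E
```

```text
[ 0.4177 -0.3125] [0.5893 0.3115] [0.4525 0.3187]
0 [-148.0, -152.9, 52.7] turn -0.144 rows 5.3
0 [-148.0, -152.9, 156.7] turn -0.144 rows 2.5
1 [0.0, 0.0, -119.0] turn -0.0 rows 2.9
2 [144.1, 235.2, 0.0] turn 0.079 rows 6.6
3 [0.0, 0.0, 89.0] turn -0.0 rows 2.1
4 [45.0, -0.0, 0.0] turn -0.0 rows 1.1
5 [305.0, -0.1, 0.0] turn -0.0 rows 7.3
```

Request:
step_arm([
  [[-148, -153, 20], [0, 0, -0.144], 80],
  [[-148, -153, 20], [0, 0, -0.144], 80],
  [[-148, -153, 40], [0, 0, -0.144], 80],
  [[-148, -153, 60], [0, 0, -0.144], 80],
  [[-148, -153, 60], [0, 0, -0.144], 80],
  [[-148, -153, 60], [0, 0, -0.144], 80],
  [[-148, -153, 100], [0, 0, -0.144], 60],
  [[-148, -153, 130], [0, 0, -0.144], 60],
])

```text
clock: 5.68
tcp_pos: [0.4141, -0.3122, 0.068]
orientation: [-0.0, 0.7, 0.714, -0.0]
wrist_force: [0.0, 0.7, -0.8]
finger_gap: 0.0606
grip_force: 0.0
```

Request:
step_arm([
  [[0, 0, 20], [0, 0, 0], 60],
  [[0, 0, 27], [0, 0, 0], 60],
  [[0, 0, 27], [0, 0, 0], 40],
  [[0, 0, 27], [0, 0, 0], 20],
  [[0, 0, 27], [0, 0, 0], 8],
  [[0, 0, 27], [0, 0, 0], 8],
  [[0, 0, 27], [0, 0, 0], 8],
  [[0, 0, 27], [0, 0, 0], 8],
], grip_force=60)

```text
clock: 6.35
tcp_pos: [0.4161, -0.312, 0.044]
orientation: [0.001, 0.699, 0.715, -0.0]
wrist_force: [-0.4, 0.1, -2.1]
finger_gap: 0.0132
grip_force: 58.9
```

Request:
step_arm([
  [[0, 0, -20], [0, 0, 0], 8],
  [[0, 0, -60], [0, 0, 0], 8],
  [[0, 0, -90], [0, 0, 0], 8],
  [[0, 0, -121], [0, 0, 0], 8],
  [[0, 0, -121], [0, 0, 0], 8],
])

```text
clock: 6.77
tcp_pos: [0.4183, -0.3143, 0.1711]
orientation: [0.005, 0.699, 0.715, -0.0]
wrist_force: [-0.4, -0.2, -1.5]
finger_gap: 0.0131
grip_force: 59.1
```

Request:
step_arm([
  [[144, 235, 0], [0, 0, 0.079], 8],
  [[144, 235, 0], [0, 0, 0.079], 8],
  [[144, 235, 0], [0, 0, 0.079], 8],
  [[144, 235, 0], [0, 0, 0.079], 8],
  [[144, 235, 0], [0, 0, 0.079], 8],
  [[144, 235, 0], [0, 0, 0.079], 8],
  [[144, 235, 0], [0, 0, 0.079], 8],
  [[144, 235, 0], [0, 0, 0.079], 8],
])

```text
clock: 7.43
tcp_pos: [0.6513, -0.1588, 0.1628]
orientation: [0.0, 0.725, 0.689, 0.001]
wrist_force: [-0.9, -0.2, -3.1]
finger_gap: 0.0133
grip_force: 59.9
```

Request:
step_arm([
  [[0, 0, 40], [0, 0, 0], 8],
  [[0, 0, 75], [0, 0, 0], 8],
  [[0, 0, 91], [0, 0, 0], 8],
  [[0, 0, 91], [0, 0, 0], 8],
  [[0, 0, 91], [0, 0, 0], 8],
])

```text
clock: 7.85
tcp_pos: [0.6459, -0.1625, 0.0719]
orientation: [-0.002, 0.727, 0.687, -0.001]
wrist_force: [0.5, -0.5, -2.3]
finger_gap: 0.0132
grip_force: 59.9
```

```bash
python3 - <<'E'
from h import *
s=shot("side");t=shot("top");cv2.imwrite("s3.png",s[...,::-1])
o=cv2.resize(s[130:250,190:330],None,fx=4,fy=4,interpolation=cv2.INTER_CUBIC);cv2.imwrite("pics/v4.png",o[...,::-1]);c=cur();print(c,telemetry.get_state()["finger_gap"])
e=rail(0,-235);m=rail(0,-190)
d=c[:2]-RO;print("rail xy",d@RX,d@RY)
E
```

```text
[ 0.6484 -0.1634  0.0751 86.7112] 0.013396530049120565
rail xy -0.0012488203650531586 -0.23530952059389146
```

View pics/v4.png

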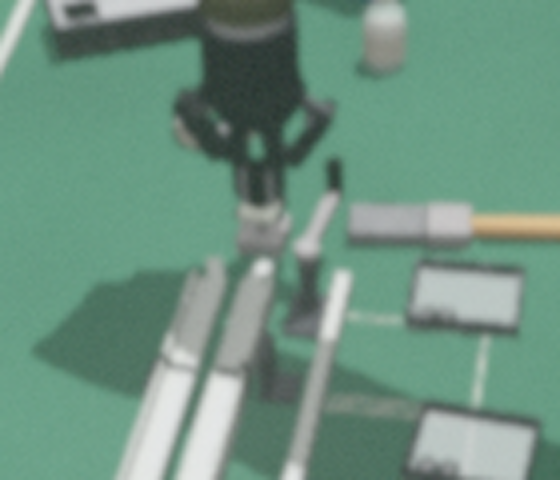

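```bash
python3 - <<'E'
from h import *
def cr(x,y,z):
    return np.round((proj("side",[*rail(x,y),z])[0]-[190,130])*4).astype(int)
for n,p in dict(slot171=(0,-171,.06),slot145=(0,-145,.06),nearL=(-6.5,-145,.06),farL=(6.5,-145,.06),fltipN=(-15,-171,.06),fltipF=(15,-171,.06),slot100=(0,-100,.06),slotm=(0,-43,.06),hplate=(0,-235,.073),hpl1=(-16,-218,.073),hpl2=(16,-218,.073),hfoot1=(-20,-215,.031),hfoot2=(20,-215,.031),blk=(0,-235,.09)).items():print(n,cr(*p))
E
```

```text
slot171 [238 259]
slot145 [231 281]
nearL [240 281]
farL [223 280]
fltipN [257 261]
fltipF [220 258]
slot100 [219 319]
slotm [202 370]
hplate [254 197]
hpl1 [269 212]
hpl2 [230 208]
hfoot1 [276 254]
hfoot2 [228 250]
blk [253 181]
```

```bash
python3 - <<'E'
from h import *
s=shot("side");print(cur())
hsv=cv2.cvtColor(s,cv2.COLOR_RGB2HSV).astype(int)
for r in range(178,196,2):
    row=hsv[r,235:275];print(r,''.join('#' if a[1]<60 and a[2]>90 else '.' for a in row))
f=lambda x,y,z:np.round(proj("side",[*rail(x,y),z])[0]-[235,0],1)
print(f(-16,-218,.074),f(16,-218,.074),f(-20,-215,.032),f(20,-215,.032),f(-20,-215,.048),f(20,-215,.048),f(-15,-171,.06),f(15,-171,.06))
E
```

```text
[ 0.6488 -0.1635  0.0756 86.7105]
178 ..............##.....#####.........#####
180 .............#############........######
182 .............##############......#######
184 ..............##############....#######.
186 .............##############....######...
188 .............##############...######....
190 .............#############..########....
192 ..............###########...########....
194 ......#####.......######.....######.....
[ 22.2 182.7] [ 12.5 181.9] [ 23.9 193.4] [ 12.  192.3] [ 23.7 189.6] [ 11.7 188.6] [ 19.2 195.3] [ 10.  194.4]
```

Request:
step_arm([
  [[10, 2, 1], [0, 0, 0], 8],
  [[25, 2, 1], [0, 0, 0], 8],
  [[40, 2, 1], [0, 0, 0], 8],
  [[50, 2, 1], [0, 0, 0], 8],
  [[60, 2, 1], [0, 0, 0], 8],
  [[66, 2, 1], [0, 0, 0], 8],
  [[72, 2, 1], [0, 0, 0], 8],
  [[72, 2, 1], [0, 0, 0], 8],
])

```text
clock: 8.67
tcp_pos: [0.6536, -0.0893, 0.0723]
orientation: [-0.0, 0.726, 0.687, 0.0]
wrist_force: [0.7, 0.7, -2.3]
finger_gap: 0.0131
grip_force: 60.0
```

Request:
step_arm([
  [[5, 0, 0], [0, 0, 0], 8],
  [[10, 0, 0], [0, 0, 0], 8],
  [[15, 0, 0], [0, 0, 0], 8],
  [[20, 0, 0], [0, 0, 0], 8],
  [[25, 0, 0], [0, 0, 0], 8],
  [[25, 0, 0], [0, 0, 0], 8],
])

```text
clock: 9.17
tcp_pos: [0.655, -0.0649, 0.0722]
orientation: [-0.0, 0.727, 0.687, 0.0]
wrist_force: [-0.1, 0.6, -3.1]
finger_gap: 0.0133
grip_force: 60.0
```

Request:
step_arm([
  [[10, 0, -1], [0, 0, 0], 8],
  [[25, 0, -1], [0, 0, 0], 8],
  [[40, 0, -1], [0, 0, 0], 8],
  [[55, 0, -1], [0, 0, 0], 8],
  [[70, 0, -1], [0, 0, 0], 8],
  [[85, 0, -1], [0, 0, 0], 8],
  [[100, 0, -1], [0, 0, 0], 8],
  [[115, 0, -1], [0, 0, 0], 8],
])

```text
clock: 9.83
tcp_pos: [0.6616, 0.0508, 0.0733]
orientation: [0.0, 0.727, 0.687, -0.0]
wrist_force: [-0.3, -0.3, -2.4]
finger_gap: 0.0133
grip_force: 60.0
```

Request:
step_arm([
  [[20, 0, 0], [0, 0, 0], 8],
  [[40, 0, 0], [0, 0, 0], 8],
  [[60, 0, 0], [0, 0, 0], 8],
  [[80, 0, 0], [0, 0, 0], 8],
  [[100, 0, 0], [0, 0, 0], 8],
  [[120, 0, 0], [0, 0, 0], 8],
  [[135, 0, 0], [0, 0, 0], 8],
  [[135, 0, 0], [0, 0, 0], 8],
])

```text
clock: 10.5
tcp_pos: [0.669, 0.1877, 0.0732]
orientation: [-0.0, 0.726, 0.688, 0.0]
wrist_force: [-0.7, 0.1, -3.1]
finger_gap: 0.0134
grip_force: 60.0
```

```bash
python3 - <<'E'
from h import *
c=cur();d=c[:2]-RO;print(c,"rail",d@RX,d@RY,telemetry.get_state()["wrist_force"])
E
```

```text
[ 0.669   0.1877  0.0732 86.9544] rail -0.00012749887380115682 0.11637434835386425 [-0.6723  0.1448 -3.1427]
```

```bash
python3 - <<'E'
from h import *
A=(.5893,.3115);B=(.4525,.3187);e=rail(0,-235)
c=cur();up=(c[0],c[1],.2,c[3])
for H,y in((A,71),(B,72)):
    f=rail(1,65)
    plan(up,[[(*H,.15,y),(*H,.044,y)],[(*H,.204,y)],[(.58,.1,.204,80)],[(*e,.204,86.8)],[(*e,.074,86.8)],[(*f,.074,86.8)]]);print()
    up=(*rail(0,65),.2,86.8)
E
```

```text
0 [119.4, -86.2, 50.0] turn 0.278 rows 3.7
0 [119.4, -86.2, 156.0] turn 0.278 rows 2.5
1 [0.0, 0.0, -160.0] turn -0.0 rows 3.8
2 [-203.0, 60.1, 0.0] turn -0.157 rows 5.1
3 [-247.1, 114.3, 0.0] turn -0.119 rows 6.5
4 [0.0, 0.0, 130.0] turn -0.0 rows 3.1
5 [300.0, 0.9, 0.0] turn -0.0 rows 7.2

0 [170.1, -223.7, 50.0] turn 0.258 rows 6.8
0 [170.1, -223.7, 156.0] turn 0.258 rows 2.5
1 [0.0, 0.0, -160.0] turn -0.0 rows 3.8
2 [-168.6, 188.8, 0.0] turn -0.14 rows 6.1
3 [-247.1, 114.3, 0.0] turn -0.119 rows 6.5
4 [0.0, 0.0, 130.0] turn -0.0 rows 3.1
5 [300.0, 0.9, 0.0] turn -0.0 rows 7.2
```

Request:
step_arm([
  [[0, 0, 0], [0, 0, 0], 30],
  [[0, 0, 0], [0, 0, 0], 30],
  [[0, 0, 0], [0, 0, 0], 30],
  [[0, 0, -30], [0, 0, 0], 40],
  [[0, 0, -70], [0, 0, 0], 40],
  [[0, 0, -110], [0, 0, 0], 40],
  [[0, 0, -127], [0, 0, 0], 40],
  [[0, 0, -127], [0, 0, 0], 40],
])

```text
clock: 11.17
tcp_pos: [0.6724, 0.1828, 0.2075]
orientation: [0.003, 0.728, 0.686, 0.004]
wrist_force: [0.3, -0.1, 0.2]
finger_gap: 0.0403
grip_force: 0.0
```

Request:
step_arm([
  [[30, -22, 0], [0, 0, 0.1], 40],
  [[60, -43, 10], [0, 0, 0.2], 40],
  [[90, -65, 30], [0, 0, 0.278], 40],
  [[119, -86, 50], [0, 0, 0.278], 40],
  [[119, -86, 60], [0, 0, 0.278], 40],
  [[119, -86, 90], [0, 0, 0.278], 40],
  [[119, -86, 120], [0, 0, 0.278], 40],
  [[119, -86, 140], [0, 0, 0.278], 40],
])

```text
clock: 11.83
tcp_pos: [0.5887, 0.3061, 0.057]
orientation: [-0.0, 0.815, 0.579, -0.002]
wrist_force: [-1.0, -0.8, -0.2]
finger_gap: 0.0397
grip_force: 0.0
```

Request:
step_arm([
  [[0, 0, 10], [0, 0, 0], 40],
  [[0, 0, 16], [0, 0, 0], 40],
  [[0, 0, 16], [0, 0, 0], 20],
  [[0, 0, 16], [0, 0, 0], 8],
  [[0, 0, 16], [0, 0, 0], 8],
  [[0, 0, 16], [0, 0, 0], 8],
  [[0, 0, 16], [0, 0, 0], 8],
  [[0, 0, 16], [0, 0, 0], 8],
])

```text
clock: 12.5
tcp_pos: [0.5909, 0.3075, 0.0454]
orientation: [0.0, 0.815, 0.579, 0.001]
wrist_force: [0.0, -0.5, 2.3]
finger_gap: 0.013
grip_force: 59.9
```

Request:
step_arm([
  [[0, 0, -30], [0, 0, 0], 8],
  [[0, 0, -70], [0, 0, 0], 8],
  [[0, 0, -110], [0, 0, 0], 8],
  [[0, 0, -150], [0, 0, 0], 8],
  [[0, 0, -160], [0, 0, 0], 8],
  [[0, 0, -160], [0, 0, 0], 8],
])

```text
clock: 13.0
tcp_pos: [0.5926, 0.3084, 0.2096]
orientation: [0.001, 0.815, 0.579, 0.004]
wrist_force: [0.6, 0.0, -1.2]
finger_gap: 0.0134
grip_force: 59.6
```

Request:
step_arm([
  [[-199, 60, 0], [0, 0, -0.157], 8],
  [[-199, 60, 0], [0, 0, -0.157], 8],
  [[-199, 60, 0], [0, 0, -0.157], 8],
  [[-199, 60, 0], [0, 0, -0.157], 8],
  [[-199, 60, 0], [0, 0, -0.157], 8],
  [[-199, 60, 0], [0, 0, -0.157], 8],
])

```text
clock: 13.5
tcp_pos: [0.5801, 0.0929, 0.2019]
orientation: [0.0, 0.769, 0.639, -0.003]
wrist_force: [-0.5, 1.4, -1.9]
finger_gap: 0.0131
grip_force: 62.5
```

Request:
step_arm([
  [[-247, 114, 0], [0, 0, -0.119], 8],
  [[-247, 114, 0], [0, 0, -0.119], 8],
  [[-247, 114, 0], [0, 0, -0.119], 8],
  [[-247, 114, 0], [0, 0, -0.119], 8],
  [[-247, 114, 0], [0, 0, -0.119], 8],
  [[-247, 114, 0], [0, 0, -0.119], 8],
  [[-247, 114, 0], [0, 0, -0.119], 8],
  [[-247, 114, 0], [0, 0, -0.119], 8],
])

```text
clock: 14.17
tcp_pos: [0.6499, -0.1689, 0.2008]
orientation: [-0.001, 0.73, 0.684, -0.001]
wrist_force: [-0.3, 0.1, -2.9]
finger_gap: 0.0132
grip_force: 62.5
```

```bash
python3 - <<'E'
from h import *
shot("side");shot("side");shot("side")
c=cur();d=c[:2]-RO;print(c,"rail",d@RX,d@RY,telemetry.get_state()["finger_gap"])
plan(c,[[(*rail(.5,-235),c[2],86.8),(*rail(.5,-235),.075,86.8)]])
E
```

```text
[ 0.6489 -0.163   0.2021 86.5893] rail -0.0007354872369611712 -0.23490335149692398 0.013439753786083542
0 [-0.1, 1.2, 0.0] turn -0.004 rows 0.0
0 [-0.1, 1.2, 127.1] turn -0.004 rows 3.0
```

Request:
step_arm([
  [[0, 1, 40], [0, 0, -0.004], 8],
  [[0, 1, 80], [0, 0, -0.004], 8],
  [[0, 1, 110], [0, 0, -0.004], 8],
  [[0, 1, 127], [0, 0, -0.004], 8],
  [[0, 1, 127], [0, 0, -0.004], 8],
  [[0, 1, 127], [0, 0, -0.004], 8],
  [[0, 1, 127], [0, 0, -0.004], 8],
])

```text
clock: 14.9
tcp_pos: [0.6518, -0.1627, 0.0789]
orientation: [0.001, 0.726, 0.688, 0.0]
wrist_force: [0.4, -0.9, -1.5]
finger_gap: 0.0131
grip_force: 62.4
```

Request:
step_arm([
  [[15, 0, 0], [0, 0, 0], 8],
  [[30, 0, 0], [0, 0, 0], 8],
  [[45, 0, 0], [0, 0, 0], 8],
  [[56, 0, 0], [0, 0, 0], 8],
  [[67, 0, 0], [0, 0, 0], 8],
  [[78, 0, 0], [0, 0, 0], 8],
  [[88, 0, 0], [0, 0, 0], 8],
  [[95, 0, 0], [0, 0, 0], 8],
])

```text
clock: 15.57
tcp_pos: [0.6561, -0.0672, 0.0773]
orientation: [-0.0, 0.726, 0.688, 0.0]
wrist_force: [-0.3, -0.1, -2.4]
finger_gap: 0.0134
grip_force: 62.5
```

Request:
step_arm([
  [[12, 0, 0], [0, 0, 0], 8],
  [[25, 0, 0], [0, 0, 0], 8],
  [[40, 0, 0], [0, 0, 0], 8],
  [[55, 0, 0], [0, 0, 0], 8],
  [[70, 0, 0], [0, 0, 0], 8],
  [[85, 0, 0], [0, 0, 0], 8],
  [[100, 0, 0], [0, 0, 0], 8],
  [[100, 0, 0], [0, 0, 0], 8],
])

```text
clock: 16.23
tcp_pos: [0.6616, 0.0349, 0.0773]
orientation: [-0.0, 0.725, 0.689, 0.0]
wrist_force: [0.5, -0.1, -1.7]
finger_gap: 0.0131
grip_force: 62.5
```

Request:
step_arm([
  [[15, 0, 0], [0, 0, 0], 8],
  [[30, 0, 0], [0, 0, 0], 8],
  [[45, 0, 0], [0, 0, 0], 8],
  [[60, 0, 0], [0, 0, 0], 8],
  [[75, 0, 0], [0, 0, 0], 8],
  [[90, 0, 0], [0, 0, 0], 8],
  [[103, 0, 0], [0, 0, 0], 8],
  [[103, 0, 0], [0, 0, 0], 8],
])

```text
clock: 16.9
tcp_pos: [0.6672, 0.1373, 0.0772]
orientation: [-0.0, 0.725, 0.689, 0.0]
wrist_force: [0.6, -0.7, -1.5]
finger_gap: 0.0128
grip_force: 62.5
```

```bash
python3 - <<'E'
from h import *
c=cur();d=c[:2]-RO;print(c,"rail",d@RX,d@RY,telemetry.get_state()["wrist_force"])
E
```

```text
[ 0.6672  0.1373  0.0772 87.0307] rail 0.000865919230356185 0.06592895136871273 [ 0.6243 -0.6916 -1.5259]
```

Request:
step_arm([
  [[0, 0, 3], [0, 0, 0], 8],
  [[0, 0, 3], [0, 0, 0], 30],
  [[0, 0, 3], [0, 0, 0], 30],
  [[0, 0, 3], [0, 0, 0], 30],
  [[0, 0, -40], [0, 0, 0], 40],
  [[0, 0, -80], [0, 0, 0], 40],
  [[0, 0, -123], [0, 0, 0], 40],
  [[0, 0, -123], [0, 0, 0], 40],
])

```text
clock: 17.57
tcp_pos: [0.6713, 0.1334, 0.2107]
orientation: [0.005, 0.727, 0.687, 0.006]
wrist_force: [1.2, 0.0, 1.9]
finger_gap: 0.04
grip_force: 0.0
```

Request:
step_arm([
  [[169, -225, 0], [0, 0, 0.258], 40],
  [[169, -225, 0], [0, 0, 0.258], 40],
  [[169, -225, 0], [0, 0, 0.258], 40],
  [[169, -225, 0], [0, 0, 0.258], 40],
  [[169, -225, 0], [0, 0, 0.258], 40],
  [[169, -225, 0], [0, 0, 0.258], 40],
  [[169, -225, 40], [0, 0, 0.258], 40],
  [[169, -225, 60], [0, 0, 0.258], 40],
])

```text
clock: 18.23
tcp_pos: [0.4497, 0.3176, 0.1414]
orientation: [-0.0, 0.808, 0.59, 0.002]
wrist_force: [0.3, -0.6, -0.9]
finger_gap: 0.0403
grip_force: 0.0
```

```bash
python3 - <<'E'
from h import *
t=shot("top");s=shot("side");cv2.imwrite("t4.png",t[...,::-1]);cv2.imwrite("s4.png",s[...,::-1])
o=np.vstack([cv2.resize(t[115:265,170:370],(600,450),interpolation=cv2.INTER_CUBIC)]);cv2.imwrite("pics/v5.png",o[...,::-1])
c=cur();print(c);plan(c,[[(.4525,.3187,.045,72)]])
E
```

```text
[ 0.4479  0.3142  0.1367 72.1905]
0 [5.7, 3.1, 91.7] turn 0.003 rows 2.2
```

View pics/v5.png

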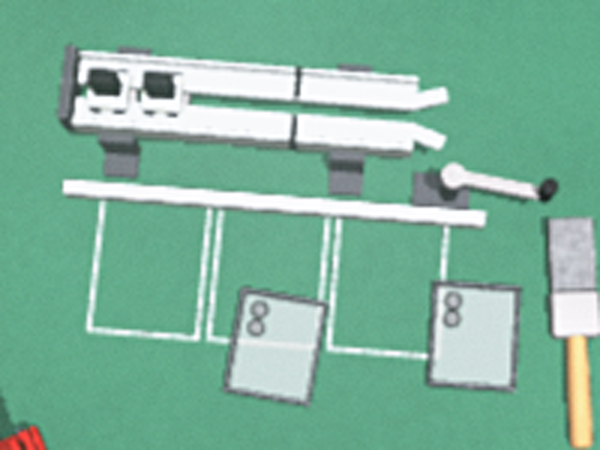

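Both hangers hang near the stop at (108,85) and (160,88), the gate is open, and the cases haven't moved. Now hanger B.

Request:
step_arm([
  [[5, 3, 40], [0, 0, 0], 40],
  [[5, 3, 75], [0, 0, 0], 40],
  [[5, 3, 92], [0, 0, 0], 40],
  [[5, 3, 92], [0, 0, 0], 20],
  [[5, 3, 92], [0, 0, 0], 8],
  [[5, 3, 92], [0, 0, 0], 8],
  [[5, 3, 92], [0, 0, 0], 8],
  [[5, 3, 92], [0, 0, 0], 8],
])

```text
clock: 19.0
tcp_pos: [0.4579, 0.3193, 0.0502]
orientation: [0.0, 0.809, 0.588, 0.002]
wrist_force: [-0.4, -0.1, -1.2]
finger_gap: 0.0136
grip_force: 60.2
```

```bash
python3 - <<'E'
from h import *
shot("side")
c=cur();print(c,telemetry.get_state()["finger_gap"])
u=(*c[:2],c[2]+.16,c[3]);e=rail(.5,-235)
plan(u,[[(.58,.1,u[2],80)],[(*e,u[2],86.8)]])
E
```

```text
[ 0.4575  0.3192  0.0498 72.0482] 0.013245601572338733
0 [-170.8, 184.1, 0.0] turn -0.139 rows 6.0
1 [-247.0, 114.8, 0.0] turn -0.119 rows 6.5
```

Request:
step_arm([
  [[0, 0, -30], [0, 0, 0], 8],
  [[0, 0, -70], [0, 0, 0], 8],
  [[0, 0, -110], [0, 0, 0], 8],
  [[0, 0, -150], [0, 0, 0], 8],
  [[0, 0, -160], [0, 0, 0], 8],
  [[0, 0, -160], [0, 0, 0], 8],
])

```text
clock: 19.55
tcp_pos: [0.4588, 0.3202, 0.2134]
orientation: [0.001, 0.809, 0.588, 0.005]
wrist_force: [1.3, 0.5, -1.5]
finger_gap: 0.0134
grip_force: 60.3
```

Request:
step_arm([
  [[-171, 184, 0], [0, 0, -0.139], 8],
  [[-171, 184, 0], [0, 0, -0.139], 8],
  [[-171, 184, 0], [0, 0, -0.139], 8],
  [[-171, 184, 0], [0, 0, -0.139], 8],
  [[-171, 184, 0], [0, 0, -0.139], 8],
  [[-171, 184, 0], [0, 0, -0.139], 8],
  [[-171, 184, 0], [0, 0, -0.139], 8],
])

```text
clock: 20.13
tcp_pos: [0.5811, 0.0936, 0.2059]
orientation: [0.001, 0.768, 0.641, -0.001]
wrist_force: [0.1, 0.5, -0.3]
finger_gap: 0.0129
grip_force: 60.2
```

Request:
step_arm([
  [[-247, 115, 0], [0, 0, -0.119], 8],
  [[-247, 115, 0], [0, 0, -0.119], 8],
  [[-247, 115, 0], [0, 0, -0.119], 8],
  [[-247, 115, 0], [0, 0, -0.119], 8],
  [[-247, 115, 0], [0, 0, -0.119], 8],
  [[-247, 115, 0], [0, 0, -0.119], 8],
  [[-247, 115, 0], [0, 0, -0.119], 8],
  [[-247, 115, 0], [0, 0, -0.119], 8],
])

```text
clock: 20.8
tcp_pos: [0.6493, -0.169, 0.2051]
orientation: [-0.0, 0.728, 0.685, -0.001]
wrist_force: [0.3, -0.2, -1.3]
finger_gap: 0.0129
grip_force: 60.2
```

```bash
python3 - <<'E'
from h import *
shot("side");shot("side");shot("side")
c=cur();d=c[:2]-RO;print(c,"rail",d@RX,d@RY,telemetry.get_state()["finger_gap"])
plan(c,[[(*rail(.5,-235),c[2],86.8),(*rail(.5,-235),.080,86.8)]])
E
```

```text
[ 0.6483 -0.1632  0.2064 86.8182] rail -0.001363288732153805 -0.2351161910383511 0.013140069370890402
0 [0.1, 1.9, 0.0] turn 0.0 rows 0.0
0 [0.1, 1.9, 126.4] turn 0.0 rows 3.0
```

Request:
step_arm([
  [[0, 2, 40], [0, 0, 0], 8],
  [[0, 2, 80], [0, 0, 0], 8],
  [[0, 2, 110], [0, 0, 0], 8],
  [[0, 2, 128], [0, 0, 0], 8],
  [[0, 2, 128], [0, 0, 0], 8],
  [[0, 2, 128], [0, 0, 0], 8],
  [[0, 2, 128], [0, 0, 0], 8],
])

```text
clock: 21.53
tcp_pos: [0.652, -0.1628, 0.082]
orientation: [0.001, 0.726, 0.688, 0.0]
wrist_force: [-0.5, -0.2, -0.9]
finger_gap: 0.0135
grip_force: 60.1
```

Request:
step_arm([
  [[15, 0, 0], [0, 0, 0], 8],
  [[30, 0, 0], [0, 0, 0], 8],
  [[45, 0, 0], [0, 0, 0], 8],
  [[56, 0, 0], [0, 0, 0], 8],
  [[67, 0, 0], [0, 0, 0], 8],
  [[78, 0, 0], [0, 0, 0], 8],
  [[88, 0, 0], [0, 0, 0], 8],
  [[95, 0, 0], [0, 0, 0], 8],
])

```text
clock: 22.2
tcp_pos: [0.6565, -0.0673, 0.0803]
orientation: [-0.0, 0.726, 0.688, -0.0]
wrist_force: [0.0, -0.5, -1.7]
finger_gap: 0.0136
grip_force: 60.2
```

Request:
step_arm([
  [[15, 0, 0], [0, 0, 0], 8],
  [[35, 0, 0], [0, 0, 0], 8],
  [[55, 0, 0], [0, 0, 0], 8],
  [[75, 0, 0], [0, 0, 0], 8],
  [[95, 0, 0], [0, 0, 0], 8],
  [[120, 0, 0], [0, 0, 0], 8],
  [[140, 0, 0], [0, 0, 0], 8],
  [[155, 0, 0], [0, 0, 0], 8],
])

```text
clock: 22.87
tcp_pos: [0.6648, 0.0883, 0.0802]
orientation: [-0.0, 0.726, 0.688, 0.0]
wrist_force: [0.7, -0.5, -1.3]
finger_gap: 0.013
grip_force: 60.2
```

```bash
python3 - <<'E'
from h import *
shot("side")
c=cur();d=c[:2]-RO;print(c,"rail",d@RX,d@RY,telemetry.get_state()["wrist_force"])
E
```

```text
[ 0.6648  0.0906  0.0802 87.0378] rail 0.0010433480523620601 0.019220262728294333 [ 0.2373  0.8939 -1.3661]
```

Request:
step_arm([
  [[0, 0, 2], [0, 0, 0], 8],
  [[0, 0, 2], [0, 0, 0], 30],
  [[0, 0, 2], [0, 0, 0], 30],
  [[0, 0, 2], [0, 0, 0], 30],
  [[0, 0, -40], [0, 0, 0], 40],
  [[0, 0, -80], [0, 0, 0], 40],
  [[0, 0, -123], [0, 0, 0], 40],
  [[0, 0, -123], [0, 0, 0], 40],
])

```text
clock: 23.58
tcp_pos: [0.669, 0.0848, 0.2134]
orientation: [0.005, 0.727, 0.687, 0.005]
wrist_force: [2.8, 0.0, 1.7]
finger_gap: 0.0397
grip_force: 0.0
```

```bash
python3 - <<'E'
from h import *
shot("side");shot("side");shot("side")
pv=rail(-52,-181)
def ang(p):d=p-pv;return np.degrees(np.arctan2(d[1],d[0])),np.linalg.norm(d)
tc=lambda u,v:(170+u/3,115+v/3)
pg=plane("top",tc(549,186),.099)[0];print("pivot",pv,plane("top",tc(454,177),.071),"peg",pg,ang(pg))
c=cur();print(c)
a=-97.5
def P(a,z):return (*(pv+.078*np.array([np.cos(np.radians(a)),np.sin(np.radians(a))])),z,a+180)
plan(c,[[P(a,c[2])],[P(a,.2),P(a,.079)],[P(a+6*k,.079) for k in range(1,9)],[P(a+48+6*k,.079) for k in range(1,9)]])
E
```

```text
pivot [ 0.6007 -0.1063] [[ 0.5968 -0.1082]] peg [ 0.5842 -0.184 ] (np.float64(-101.99114458552499), np.float64(0.07941701111321649))
[ 0.6656  0.0849  0.2043 86.7708]
0 [-272.4, -59.8, 0.0] turn 0.075 rows 6.7
1 [0.0, 0.0, 4.3] turn -0.0 rows 0.1
1 [0.0, 0.0, 125.3] turn -0.0 rows 2.9
2 [0.4, 8.2, 0.0] turn -0.105 rows 0.8
2 [1.7, 16.2, 0.0] turn -0.209 rows 0.8
2 [3.8, 24.1, 0.0] turn -0.314 rows 0.8
2 [6.7, 31.7, 0.0] turn -0.419 rows 0.8
2 [10.5, 39.0, 0.0] turn -0.524 rows 0.8
2 [14.9, 45.8, 0.0] turn -0.628 rows 0.8
2 [20.0, 52.2, 0.0] turn -0.733 rows 0.8
2 [25.8, 58.0, 0.0] turn -0.838 rows 0.8
3 [0.4, 8.2, 0.0] turn -0.105 rows 0.8
3 [1.7, 16.2, 0.0] turn -0.209 rows 0.8
3 [3.8, 24.1, 0.0] turn -0.314 rows 0.8
3 [6.7, 31.7, 0.0] turn -0.419 rows 0.8
3 [10.5, 39.0, 0.0] turn -0.524 rows 0.8
3 [14.9, 45.8, 0.0] turn -0.628 rows 0.8
3 [20.0, 52.2, 0.0] turn -0.733 rows 0.8
3 [25.8, 58.0, 0.0] turn -0.838 rows 0.8
```

Request:
step_arm([
  [[-272, -60, 0], [0, 0, 0.075], 45],
  [[-272, -60, 0], [0, 0, 0.075], 45],
  [[-272, -60, 0], [0, 0, 0.075], 45],
  [[-272, -60, 0], [0, 0, 0.075], 45],
  [[-272, -60, 0], [0, 0, 0.075], 45],
  [[-272, -60, 0], [0, 0, 0.075], 45],
  [[-272, -60, 0], [0, 0, 0.075], 45],
  [[-272, -60, 0], [0, 0, 0.075], 45],
])

```text
clock: 24.4
tcp_pos: [0.5874, -0.188, 0.201]
orientation: [-0.001, 0.754, 0.657, -0.002]
wrist_force: [-1.0, 0.7, -0.7]
finger_gap: 0.0451
grip_force: 0.0
```

Request:
step_arm([
  [[0, -3, 10], [0, 0, 0], 45],
  [[0, -3, 45], [0, 0, 0], 45],
  [[0, -3, 80], [0, 0, 0], 45],
  [[0, -3, 110], [0, 0, 0], 45],
  [[0, -3, 123], [0, 0, 0], 45],
  [[0, -3, 123], [0, 0, 0], 20],
  [[0, -3, 123], [0, 0, 0], 20],
  [[0, -3, 123], [0, 0, 0], 20],
], grip_force=25)

```text
clock: 25.07
tcp_pos: [0.5875, -0.182, 0.0807]
orientation: [0.0, 0.752, 0.66, 0.0]
wrist_force: [-0.5, -0.6, -0.1]
finger_gap: 0.0199
grip_force: 0.0
```

Request:
step_arm([
  [[0, 11, 0], [0, 0, -0.105], 20],
  [[2, 19, 0], [0, 0, -0.209], 20],
  [[4, 27, 0], [0, 0, -0.314], 20],
  [[7, 35, 0], [0, 0, -0.419], 20],
  [[10, 42, 0], [0, 0, -0.524], 20],
  [[15, 49, 0], [0, 0, -0.628], 20],
  [[20, 55, 0], [0, 0, -0.733], 20],
  [[26, 61, 0], [0, 0, -0.838], 20],
])

```text
clock: 25.73
tcp_pos: [0.6523, -0.1647, 0.0823]
orientation: [0.002, 0.416, 0.909, -0.0]
wrist_force: [-1.2, -0.5, 0.1]
finger_gap: 0.0198
grip_force: 0.4
```

Request:
step_arm([
  [[0, 8, 0], [0, 0, -0.105], 20],
  [[2, 16, 0], [0, 0, -0.209], 20],
  [[4, 24, 0], [0, 0, -0.314], 20],
  [[7, 32, 0], [0, 0, -0.419], 20],
  [[10, 39, 0], [0, 0, -0.524], 20],
  [[15, 46, 0], [0, 0, -0.628], 20],
  [[18, 49, 0], [0, 0, -0.68], 20],
  [[18, 49, 0], [0, 0, -0.68], 20],
])

```text
clock: 26.4
tcp_pos: [0.6779, -0.118, 0.0824]
orientation: [0.002, 0.09, 0.996, -0.0]
wrist_force: [0.4, 0.3, 0.5]
finger_gap: 0.0203
grip_force: 0.0
```

```bash
python3 - <<'E'
from h import *
s=shot("side");c=cur();print(c,telemetry.get_state()["wrist_force"])
o=cv2.resize(s[130:250,190:330],None,fx=4,fy=4,interpolation=cv2.INTER_CUBIC);cv2.imwrite("pics/v6.png",o[...,::-1])
E
```

```text
[  0.6776  -0.1184   0.0821 169.5052] [ 0.0007  0.4378 -0.0816]
```

View pics/v6.png

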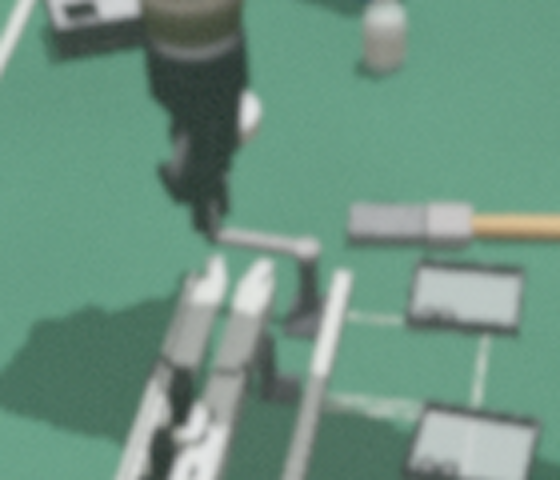

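Request:
step_arm([
  [[0, 3, 0], [0, 0, -0.04], 20],
  [[0, 6, 0], [0, 0, -0.08], 20],
  [[0, 9, 0], [0, 0, -0.12], 20],
  [[0, 9, 0], [0, 0, -0.12], 20],
])

```text
clock: 26.78
tcp_pos: [0.6786, -0.1099, 0.0814]
orientation: [0.001, 0.032, 0.999, -0.0]
wrist_force: [-0.0, 0.4, 0.0]
finger_gap: 0.0199
grip_force: 0.0
```

Request:
step_arm([
  [[0, 2, 0], [0, 0, 0], 20],
  [[0, 2, 0], [0, 0, 0], 20],
  [[0, 2, 0], [0, 0, 0], 20],
])

```text
clock: 27.03
tcp_pos: [0.6788, -0.1095, 0.0813]
orientation: [0.001, 0.033, 0.999, -0.001]
wrist_force: [-0.8, -4.3, 2.1]
finger_gap: 0.0199
grip_force: 2.7
```

Request:
step_arm([
  [[0, 2, 0], [0, 0, 0], 20],
  [[0, 2, 0], [0, 0, 0], 20],
  [[0, 2, 0], [0, 0, 0], 20],
])

```text
clock: 27.28
tcp_pos: [0.6788, -0.1093, 0.0813]
orientation: [0.001, 0.033, 0.999, -0.003]
wrist_force: [-0.6, -9.0, 1.6]
finger_gap: 0.0202
grip_force: 5.1
```

The wrist force shows the gate against its closed limit (-9 N). I release it, rise, and look at the cases.

Request:
step_arm([
  [[0, 0, 0], [0, 0, 0], 45],
  [[0, 0, 0], [0, 0, 0], 45],
  [[0, 0, 0], [0, 0, 0], 45],
  [[0, 0, -40], [0, 0, 0], 45],
  [[0, 0, -80], [0, 0, 0], 45],
  [[0, 0, -120], [0, 0, 0], 45],
  [[0, 0, -120], [0, 0, 0], 28],
  [[0, 0, -120], [0, 0, 0], 28],
])

```text
clock: 27.95
tcp_pos: [0.6804, -0.1056, 0.204]
orientation: [0.003, 0.031, 1.0, -0.001]
wrist_force: [-0.0, 0.2, -0.3]
finger_gap: 0.0278
grip_force: 0.0
```

Request:
step_arm([
  [[229, -221, 0], [0, 0, 0], 28],
  [[229, -221, 0], [0, 0, 0], 28],
  [[229, -221, 0], [0, 0, 0], 28],
  [[229, -221, 0], [0, 0, 0], 28],
  [[229, -221, 0], [0, 0, 0], 28],
  [[229, -221, 0], [0, 0, 0], 28],
  [[229, -221, 0], [0, 0, 0], 28],
  [[229, -221, 0], [0, 0, 0], 28],
])

```text
clock: 28.62
tcp_pos: [0.4326, -0.3126, 0.1985]
orientation: [-0.001, 0.032, 0.999, 0.001]
wrist_force: [0.1, -0.5, -0.0]
finger_gap: 0.0282
grip_force: 0.0
```

```bash
cat > cases.py <<'E'
from h import *
import sys
t=shot("top");n=sys.argv[1];cv2.imwrite(f"t_{n}.png",t[...,::-1]);print(cur())
o=cv2.resize(t[115:265,170:370],(800,600),interpolation=cv2.INTER_CUBIC);cv2.imwrite(f"pics/{n}.png",o[...,::-1])
E
python3 cases.py v7
```

```text
[  0.4304  -0.3147   0.1985 176.1238]
```

View pics/v7.png

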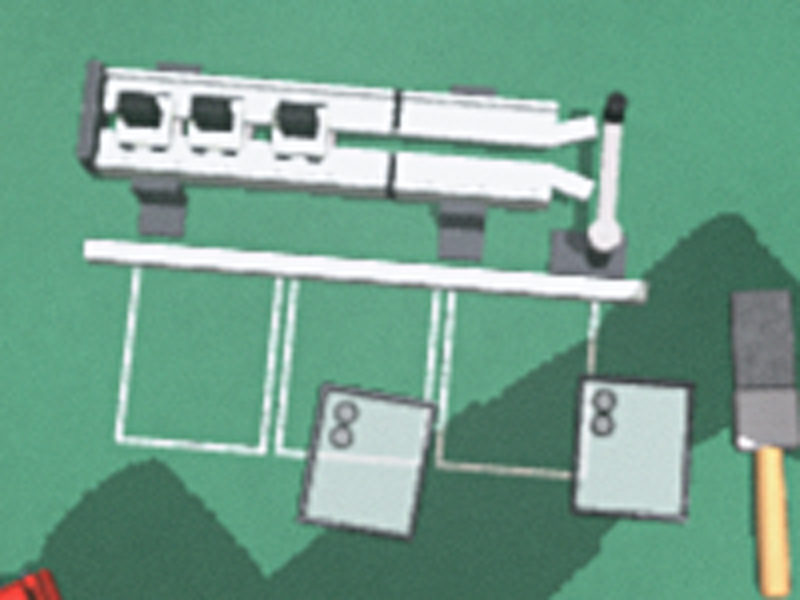

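All three hangers hang past the mark (mark at x≈395, hangers at 140, 213 and 298), and the gate is shut across the mouth. The cases are at (368,460) and (632,448). The bay centre lines meet the fence at about (364,285) and (521,293).

```bash
cat > meas.py <<'E'
from h import *
tc=lambda p:(170+p[0]/4,115+p[1]/4)
def W(ps,z):return plane("top",[tc(p) for p in ps],z)
fb=W([(85,262),(645,300)],0.0);ft=W([(85,240),(648,281)],.02)
print("fence front base",fb,"back top",ft)
u=fb[0]-fb[1];u/=np.linalg.norm(u);FX=np.array([u[1],-u[0]]);FY=u
print("yaw",np.degrees(np.arctan2(-u[0],u[1])),"yaw back",np.degrees(np.arctan2(*(ft[0]-ft[1])))*-1, "thick",(ft[0]-fb[0])@FX)
bl=W([(137,272),(279,283),(292,283),(436,292),(449,294),(594,304)],0)
bb=W([(120,440),(264,451),(280,454),(440,463)],0)
rel=lambda p:np.c_[(p-fb[1])@FX,(p-fb[1])@FY]*1000
print("lines",rel(bl),"bot",rel(bb))
for nm,c in(("cL",[(323,384),(438,404),(411,536),(300,520)]),("cR",[(580,376),(691,382),(686,520),(573,515)])):
    w=np.vstack([W(c[:2],.014),W(c[2:],.004)]);d=w[0]+w[1]-w[2]-w[3]
    print(nm,w.mean(0),"yaw",np.degrees(np.arctan2(d[1],d[0])),"rel",rel(w.mean(0)[None]),"sz",np.linalg.norm(w[0]-w[1]),np.linalg.norm(w[1]-w[2]))
E
python3 meas.py
```

```text
fence front base [[ 0.5879  0.2328]
 [ 0.5717 -0.1401]] back top [[ 0.5981  0.2296]
 [ 0.5801 -0.1401]]
yaw -2.4978962171235923 yaw back -2.796943222278943 thick 0.010338387153052995
lines [[ -4.3944 338.0284]
 [ -5.3144 243.1378]
 [ -4.7161 234.5195]
 [ -4.1887 138.6384]
 [ -4.9451 129.9355]
 [ -5.0484  33.575 ]] bot [[-117.443   338.0934]
 [-118.126   243.3382]
 [-119.3698  232.7237]
 [-118.0105  127.8947]]
cL [0.4584 0.0395] yaw -9.009599280744656 rel [[-121.0065  174.4713]] sz 0.07603893085910851 0.08666433011990643
cR [ 0.4712 -0.132 ] yaw -1.3529346434211165 rel [[-100.7413    3.6978]] sz 0.07229501866758174 0.08907712949088395
```

```bash
cat >> h.py <<'E'
FX=np.array([np.cos(np.radians(-2.6)),np.sin(np.radians(-2.6))]);FY=np.array([-FX[1],FX[0]])
BAY1=np.array([.5325,.0484]);BAY0=BAY1-.1049*FY
E
python3 - <<'E'
from h import *
print(BAY0)
L=np.array([.4584,.0395]);p1=L+.012*FY+.0*FX
pre=BAY1-.03*FX
plan(cur(),[[(*L,.1,171)],[(*L,.004,171)],[(*(L+.012*FY),.004,177.4)],[(*(BAY1-.025*FX+.031*FX),.004,177.4),(*(BAY1+.031*FX),.004,177.4)]])
E
```

```text
[ 0.5277 -0.0564]
0 [-4.0, 355.3, 98.5] turn 0.089 rows 8.8
1 [0.0, 0.0, 96.0] turn -0.0 rows 2.3
2 [1.3, 11.9, 0.0] turn -0.112 rows 0.9
3 [-79.6, 0.3, 0.0] turn -0.0 rows 1.9
3 [-104.6, 0.3, 0.0] turn -0.0 rows 0.6
```

Request:
step_arm([
  [[-4, 355, 20], [0, 0, 0.089], 28],
  [[-4, 355, 20], [0, 0, 0.089], 28],
  [[-4, 355, 20], [0, 0, 0.089], 28],
  [[-4, 355, 40], [0, 0, 0.089], 28],
  [[-4, 355, 40], [0, 0, 0.089], 28],
  [[-4, 355, 60], [0, 0, 0.089], 28],
  [[-4, 355, 80], [0, 0, 0.089], 28],
  [[-4, 355, 98], [0, 0, 0.089], 28],
])

```text
clock: 29.33
tcp_pos: [0.4594, 0.0088, 0.1277]
orientation: [0.001, 0.075, 0.997, 0.0]
wrist_force: [0.8, -0.3, -1.0]
finger_gap: 0.028
grip_force: 0.0
```

Request:
step_arm([
  [[0, 0, 0], [0, 0, 0], 28],
  [[0, 0, 0], [0, 0, 0], 28],
  [[0, 0, 30], [0, 0, 0], 28],
  [[0, 0, 60], [0, 0, 0], 28],
  [[0, 0, 70], [0, 0, 0], 28],
  [[0, 0, 70], [0, 0, 0], 28],
  [[0, 0, 70], [0, 0, 0], 28],
])

```text
clock: 29.92
tcp_pos: [0.4592, 0.0053, 0.0581]
orientation: [-0.001, 0.077, 0.997, -0.0]
wrist_force: [-0.1, -0.3, -0.8]
finger_gap: 0.0283
grip_force: 0.0
```

```bash
python3 - <<'E'
from h import *
s=shot("side");shot("side");c=cur();print(c,telemetry.get_state()["wrist_force"])
p=np.int32(proj("side",(.458,.0395,.02))[0]);o=cv2.resize(s[p[1]-50:p[1]+30,p[0]-55:p[0]+55],None,fx=5,fy=5,interpolation=cv2.INTER_CUBIC);cv2.imwrite("pics/v8.png",o[...,::-1])
plan(c,[[(.4584,.0395,.005,171)]])
E
```

```text
[  0.4606   0.0053   0.0594 171.2323] [ 0.289  -0.5471  0.712 ]
0 [7.4, 33.5, 54.4] turn 0.004 rows 1.5
```

View pics/v8.png

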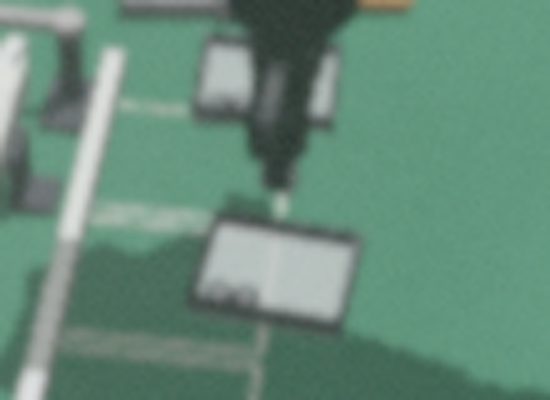

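The gripper at (280,185) stands about 33 mm short of the case centre, still above everything. I'll complete the shift and then descend into the tray.

Request:
step_arm([
  [[6, 33, 0], [0, 0, 0], 28],
  [[6, 33, 0], [0, 0, 0], 28],
  [[6, 33, 20], [0, 0, 0], 28],
  [[6, 33, 40], [0, 0, 0], 28],
  [[6, 33, 50], [0, 0, 0], 28],
  [[6, 33, 52], [0, 0, 0], 28],
  [[6, 33, 52], [0, 0, 0], 28],
])

```text
clock: 30.6
tcp_pos: [0.4589, 0.0394, 0.0067]
orientation: [0.0, 0.076, 0.997, -0.0]
wrist_force: [0.5, -0.1, 0.7]
finger_gap: 0.0281
grip_force: 0.0
```

Request:
step_arm([
  [[0, 0, 3], [0, 0, 0], 28],
  [[0, 0, 3], [0, 0, 0], 28],
  [[0, 0, 3], [0, 0, 0], 28],
])

```text
clock: 30.85
tcp_pos: [0.4594, 0.0395, 0.0041]
orientation: [0.001, 0.076, 0.997, -0.0]
wrist_force: [-0.0, 0.7, 0.8]
finger_gap: 0.0281
grip_force: 0.0
```

Request:
step_arm([
  [[0, 0, 0], [0, 0, 0], 35],
  [[0, 0, 0], [0, 0, 0], 35],
  [[1, 4, 0], [0, 0, -0.04], 35],
  [[1, 8, 0], [0, 0, -0.08], 35],
  [[1, 12, 0], [0, 0, -0.112], 35],
  [[1, 12, 0], [0, 0, -0.112], 35],
], grip_force=20)

```text
clock: 31.35
tcp_pos: [0.4597, 0.0521, 0.0035]
orientation: [0.0, 0.019, 1.0, 0.0]
wrist_force: [-0.6, -0.5, 0.4]
finger_gap: 0.0353
grip_force: 0.0
```

Request:
step_arm([
  [[-15, 0, 0], [0, 0, 0], 35],
  [[-30, 0, 0], [0, 0, 0], 35],
  [[-45, 0, 0], [0, 0, 0], 35],
  [[-60, 0, 0], [0, 0, 0], 35],
  [[-75, 0, 0], [0, 0, 0], 35],
  [[-85, 0, 0], [0, 0, 0], 35],
  [[-92, 0, 0], [0, 0, 0], 35],
  [[-96, 0, 0], [0, 0, 0], 35],
])

```text
clock: 32.02
tcp_pos: [0.556, 0.0478, 0.0032]
orientation: [-0.0, 0.02, 1.0, -0.0]
wrist_force: [-0.5, 0.4, -0.6]
finger_gap: 0.0353
grip_force: 0.3
```

Request:
step_arm([
  [[-3, 0, 0], [0, 0, 0], 35],
  [[-6, 0, 0], [0, 0, 0], 35],
  [[-6, 0, 0], [0, 0, 0], 35],
])

```text
clock: 32.27
tcp_pos: [0.5615, 0.0476, 0.0033]
orientation: [0.0, 0.02, 1.0, -0.0]
wrist_force: [0.1, 1.2, 0.3]
finger_gap: 0.035
grip_force: 0.0
```

```bash
python3 - <<'E'
from h import *
s=shot("side");c=cur();print(c,telemetry.get_state()["wrist_force"]);d=c[:2]-BAY1;print("bay1 rel",d@FX,d@FY)
p=np.int32(proj("side",(.53,.04,.02))[0]);o=cv2.resize(s[p[1]-50:p[1]+40,p[0]-60:p[0]+60],None,fx=5,fy=5,interpolation=cv2.INTER_CUBIC);cv2.imwrite("pics/v9.png",o[...,::-1])
E
```

```text
[  0.5613   0.0476   0.0033 177.7169] [-0.1397 -0.147   0.1131]
bay1 rel 0.028796604762121442 0.0005189771909188076
```

View pics/v9.png

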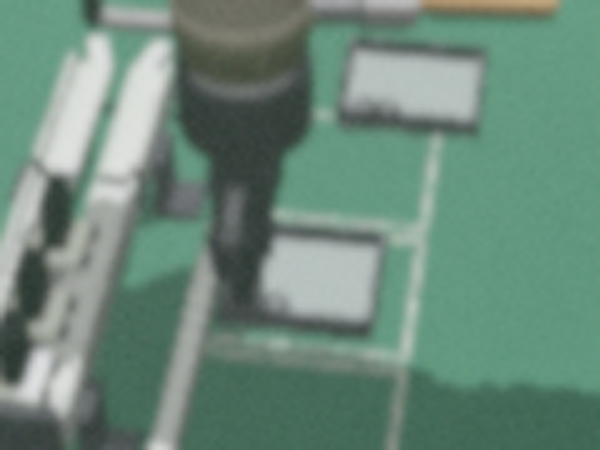

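The case has slid into bay 1 at (300,280), almost at the fence. Pushing on until force shows contact.

Request:
step_arm([
  [[-2, 0, 0], [0, 0, 0], 35],
  [[-3, 0, 0], [0, 0, 0], 35],
  [[-3, 0, 0], [0, 0, 0], 35],
])

```text
clock: 32.57
tcp_pos: [0.5645, 0.0475, 0.0034]
orientation: [0.0, 0.02, 1.0, -0.0]
wrist_force: [0.7, -0.8, -0.4]
finger_gap: 0.0348
grip_force: 0.0
```

Request:
step_arm([
  [[-2, 0, 0], [0, 0, 0], 35],
  [[-2, 0, 0], [0, 0, 0], 35],
  [[-2, 0, 0], [0, 0, 0], 35],
])

```text
clock: 32.82
tcp_pos: [0.5651, 0.0475, 0.0031]
orientation: [-0.001, 0.02, 1.0, -0.0]
wrist_force: [-5.2, -0.2, 3.7]
finger_gap: 0.0353
grip_force: 2.4
```

Request:
step_arm([
  [[-2, 0, 0], [0, 0, 0], 35],
  [[-2, 0, 0], [0, 0, 0], 35],
  [[-2, 0, 0], [0, 0, 0], 35],
])

```text
clock: 33.07
tcp_pos: [0.5651, 0.0474, 0.0028]
orientation: [-0.003, 0.02, 1.0, -0.0]
wrist_force: [-8.8, -0.6, 7.9]
finger_gap: 0.0351
grip_force: 4.7
```

Request:
step_arm([
  [[4, 0, 0], [0, 0, 0], 35],
  [[10, 0, 0], [0, 0, 0], 28],
  [[10, 0, 0], [0, 0, 0], 28],
  [[10, 0, -20], [0, 0, 0], 28],
  [[10, 0, -40], [0, 0, 0], 28],
  [[10, 0, -60], [0, 0, 0], 28],
  [[10, 0, -60], [0, 0, 0], 28],
])

```text
clock: 33.65
tcp_pos: [0.562, 0.0476, 0.0675]
orientation: [0.004, 0.02, 1.0, -0.0]
wrist_force: [0.4, -0.3, 0.6]
finger_gap: 0.0281
grip_force: 0.0
```

```bash
python3 - <<'E'
from h import *
s=shot("side");a=cv2.imread("s4.png")[:,:,::-1]
p=proj("side",(.4712,-.132,.007))[0].astype(int)
f=lambda i:i[p[1]-20:p[1]+20,p[0]-22:p[0]+22].astype(np.float32).mean(2)
print(p,np.abs(f(s)-f(a)).mean(),cv2.phaseCorrelate(f(a),f(s),cv2.createHanningWindow((44,40),cv2.CV_32F)))
c=cur();print(c);R_=(.4712,-.132)
plan(c,[[(*R_,.064,178.6)],[(*R_,.004,178.6)],[(*(np.array([.4712,-.132])+.078*FY),.004,177.4)]])
E
```

```text
[306 203] 33.841095 ((-2.99596103216653, -8.738031795172748), 0.1962588291698032)
[  0.5611   0.0476   0.0658 177.7245]
0 [82.7, -183.0, 1.8] turn -0.015 rows 4.8
1 [0.0, 0.0, 60.0] turn -0.0 rows 1.4
2 [-1.6, 78.0, 0.0] turn 0.021 rows 1.9
```

Request:
step_arm([
  [[20, 20, -40], [0, 0, 0], 28],
  [[110, 240, -134], [0, 0, 0], 28],
  [[110, 240, -134], [0, 0, 0], 28],
  [[110, 240, -134], [0, 0, 0], 28],
  [[110, 240, -134], [0, 0, 0], 28],
  [[110, 240, -134], [0, 0, 0], 28],
  [[110, 240, -134], [0, 0, 0], 28],
  [[110, 240, -134], [0, 0, 0], 28],
])

```text
clock: 34.37
tcp_pos: [0.457, 0.2965, 0.199]
orientation: [0.001, 0.018, 1.0, 0.002]
wrist_force: [1.7, -0.9, -0.2]
finger_gap: 0.0276
grip_force: 0.0
```

```bash
cat > det.py <<'E'
from h import *
import sys
def det(im):
    hsv=cv2.cvtColor(im,cv2.COLOR_RGB2HSV)
    out=[]
    for lo in(140,120,100,85):
        m=(hsv[...,1]<45)&(hsv[...,2]>lo)
        for c in blobs(m,300):
            r=cv2.minAreaRect(c);a,b=sorted(r[1])
            if 23<a<30 and 28<b<36 and 150<r[0][1]<260 and 150<r[0][0]<380:
                bx=cv2.boxPoints(r);w=plane("top",bx,.003);e=[w[1]-w[0],w[2]-w[1]];l=max(e,key=np.linalg.norm);l=l*np.sign(l[0])
                print(lo,"ctr",plane("top",r[0],.003)[0],"yaw",np.degrees(np.arctan2(l[1],l[0])),np.round(r[1],1))
for f in sys.argv[1:]:
    print(f);det(rgb(f))
if len(sys.argv)==1:
    t=shot("top");cv2.imwrite("tlast.png",t[...,::-1]);det(t);print(cur())
E
python3 det.py t_v7.png; python3 det.py
```

```text
t_v7.png
140 ctr [0.4586 0.0408] yaw -8.347252469716937 [26.8 32.6]
140 ctr [ 0.4723 -0.1314] yaw -2.4786775213135277 [26.6 32.7]
120 ctr [ 0.4711 -0.1324] yaw -2.6818364547040323 [27.9 33.7]
100 ctr [ 0.4713 -0.1322] yaw -2.9118793124110303 [28.2 33.7]
140 ctr [ 0.4723 -0.1319] yaw -2.4666478809380705 [28.2 32.8]
[  0.4572   0.2964   0.1988 178.0281]
```

```bash
python3 - <<'E'
from h import *
c=cur();R_=np.array([.472,-.132])
plan(c,[[(.42,0.0,.19,177.6)],[(*R_,.1,177.4),(*R_,.03,177.4)],[(*R_,.004,177.4)],[(*(R_+.079*FY),.004,177.4)],[(*(R_+.079*FY+.09*FX),.004,177.4)]])
E
```

```text
0 [27.0, -297.5, 8.8] turn 0.007 rows 7.2
1 [-57.5, -129.7, 90.0] turn 0.003 rows 4.0
1 [-57.5, -129.7, 160.0] turn 0.003 rows 1.7
2 [0.0, 0.0, 26.0] turn -0.0 rows 0.6
3 [-0.0, 79.0, 0.0] turn -0.0 rows 1.9
4 [-90.0, -0.0, 0.0] turn -0.0 rows 2.2
```

Request:
step_arm([
  [[27, -297, 9], [0, 0, 0.007], 28],
  [[27, -297, 9], [0, 0, 0.007], 28],
  [[27, -297, 9], [0, 0, 0.007], 28],
  [[27, -297, 9], [0, 0, 0.007], 28],
  [[27, -297, 9], [0, 0, 0.007], 28],
  [[27, -297, 9], [0, 0, 0.007], 28],
  [[27, -297, 9], [0, 0, 0.007], 28],
  [[27, -297, 9], [0, 0, 0.007], 28],
])

```text
clock: 35.08
tcp_pos: [0.418, -0.0095, 0.187]
orientation: [-0.001, 0.027, 1.0, -0.001]
wrist_force: [0.3, 1.1, -0.4]
finger_gap: 0.0284
grip_force: 0.0
```

Request:
step_arm([
  [[-57, -130, 90], [0, 0, 0.003], 28],
  [[-57, -130, 90], [0, 0, 0.003], 28],
  [[-57, -130, 90], [0, 0, 0.003], 28],
  [[-57, -130, 90], [0, 0, 0.003], 28],
  [[-57, -130, 90], [0, 0, 0.003], 28],
  [[-57, -130, 130], [0, 0, 0.003], 28],
  [[-57, -130, 160], [0, 0, 0.003], 28],
  [[-57, -130, 160], [0, 0, 0.003], 28],
])

```text
clock: 35.75
tcp_pos: [0.4652, -0.1346, 0.0226]
orientation: [-0.005, 0.026, 1.0, 0.002]
wrist_force: [-1.4, 0.7, 0.1]
finger_gap: 0.0278
grip_force: 0.0
```

```bash
python3 - <<'E'
from h import *
shot("side")
c=cur();R_=np.array([.472,-.132])
plan(c,[[(*R_,.004,177.4)]])
E
```

```text
0 [-5.4, 3.2, 21.2] turn -0.005 rows 0.5
```

Request:
step_arm([
  [[-5, 3, 0], [0, 0, -0.005], 28],
  [[-5, 3, 8], [0, 0, -0.005], 28],
  [[-5, 3, 15], [0, 0, -0.005], 28],
  [[-5, 3, 21], [0, 0, -0.005], 28],
  [[-5, 3, 21], [0, 0, -0.005], 35],
  [[-5, 3, 21], [0, 0, -0.005], 35],
  [[-5, 3, 21], [0, 0, -0.005], 35],
])

```text
clock: 36.38
tcp_pos: [0.4753, -0.1335, 0.0076]
orientation: [0.0, 0.022, 1.0, -0.0]
wrist_force: [0.1, -1.1, -0.5]
finger_gap: 0.0352
grip_force: 0.0
```

Request:
step_arm([
  [[0, 10, 0], [0, 0, 0], 35],
  [[0, 22, 0], [0, 0, 0], 35],
  [[0, 34, 0], [0, 0, 0], 35],
  [[0, 46, 0], [0, 0, 0], 35],
  [[0, 58, 0], [0, 0, 0], 35],
  [[0, 70, 0], [0, 0, 0], 35],
  [[0, 80, 0], [0, 0, 0], 35],
  [[0, 80, 0], [0, 0, 0], 35],
])

```text
clock: 37.05
tcp_pos: [0.4784, -0.0513, 0.0072]
orientation: [-0.0, 0.021, 1.0, 0.0]
wrist_force: [-0.1, 0.2, -0.4]
finger_gap: 0.0349
grip_force: 0.0
```

```bash
python3 - <<'E'
from h import *
c=cur();print(c)
d=c[:2]-BAY0;print("bay0 rel",d@FX,d@FY)
E
```

```text
[  0.4784  -0.0513   0.0072 177.5928]
bay0 rel -0.049499514142516104 0.002893041813468591
```

Request:
step_arm([
  [[0, -1, 3], [0, 0, 0], 35],
  [[-8, -1, 4], [0, 0, 0], 35],
  [[-20, -1, 4], [0, 0, 0], 35],
  [[-32, -1, 4], [0, 0, 0], 35],
  [[-44, -1, 4], [0, 0, 0], 35],
  [[-56, -1, 4], [0, 0, 0], 35],
  [[-68, -1, 4], [0, 0, 0], 35],
  [[-75, -1, 4], [0, 0, 0], 35],
])

```text
clock: 37.72
tcp_pos: [0.5533, -0.0592, 0.0061]
orientation: [-0.001, 0.023, 1.0, -0.001]
wrist_force: [-13.4, -4.0, 30.9]
finger_gap: 0.0354
grip_force: 18.9
```

Request:
step_arm([
  [[-3, 0, 0], [0, 0, 0], 35],
  [[-5, 0, 0], [0, 0, 0], 35],
  [[-5, 0, 0], [0, 0, 0], 35],
])

```text
clock: 37.97
tcp_pos: [0.5538, -0.0592, 0.006]
orientation: [-0.004, 0.023, 1.0, -0.001]
wrist_force: [-21.4, -3.8, 38.2]
finger_gap: 0.0349
grip_force: 22.9
```

Request:
step_arm([
  [[-2, 0, 0], [0, 0, 0], 35],
  [[-2, 0, 0], [0, 0, 0], 35],
  [[-2, 0, 0], [0, 0, 0], 35],
])

```text
clock: 38.22
tcp_pos: [0.5538, -0.0592, 0.0059]
orientation: [-0.006, 0.023, 1.0, -0.001]
wrist_force: [-26.4, -5.1, 41.7]
finger_gap: 0.035
grip_force: 25.0
```

Request:
step_arm([
  [[-2, 0, 0], [0, 0, 0], 35],
  [[-2, 0, 0], [0, 0, 0], 35],
  [[-2, 0, 0], [0, 0, 0], 35],
])

```text
clock: 38.47
tcp_pos: [0.5539, -0.0592, 0.0059]
orientation: [-0.007, 0.023, 1.0, -0.001]
wrist_force: [-30.3, -4.3, 45.3]
finger_gap: 0.035
grip_force: 27.4
```

Request:
step_arm([
  [[12, 0, -2], [0, 0, 0], 35],
  [[12, 0, -15], [0, 0, 0], 35],
  [[12, 0, -30], [0, 0, 0], 35],
  [[12, 0, -60], [0, 0, 0], 28],
  [[12, 0, -100], [0, 0, 0], 28],
  [[12, 0, -120], [0, 0, 0], 28],
  [[12, 0, -120], [0, 0, 0], 28],
])

```text
clock: 39.05
tcp_pos: [0.5542, -0.0592, 0.1286]
orientation: [0.005, 0.023, 1.0, -0.001]
wrist_force: [0.2, 0.0, 1.0]
finger_gap: 0.0279
grip_force: 0.0
```

Request:
step_arm([
  [[110, -240, -50], [0, 0, 0], 28],
  [[110, -240, -50], [0, 0, 0], 28],
  [[110, -240, -50], [0, 0, 0], 28],
  [[110, -240, -50], [0, 0, 0], 28],
  [[110, -240, -50], [0, 0, 0], 28],
  [[110, -240, -50], [0, 0, 0], 28],
  [[110, -240, -50], [0, 0, 0], 28],
  [[110, -240, -50], [0, 0, 0], 28],
])

```text
clock: 39.72
tcp_pos: [0.4284, -0.2969, 0.1733]
orientation: [0.0, 0.025, 1.0, -0.001]
wrist_force: [-0.0, -0.5, 0.3]
finger_gap: 0.0275
grip_force: 0.0
```

```bash
python3 - <<'E'
from h import *
t=shot("top");s=shot("side");cv2.imwrite("t_v10.png",t[...,::-1]);cv2.imwrite("s_v10.png",s[...,::-1]);print(cur())
a=cv2.resize(t[140:265,190:390],(480,300),interpolation=cv2.INTER_CUBIC);a=cv2.resize(t[140:250,190:350],(800,550),interpolation=cv2.INTER_CUBIC)
cv2.imwrite("pics/v10.png",a[...,::-1])
E
python3 det.py t_v10.png
```

```text
[  0.4293  -0.2933   0.1724 177.2826]
t_v10.png
140 ctr [ 0.5224 -0.0611] yaw -9.72894695733615 [26.7 31.2]
```

View pics/v10.png

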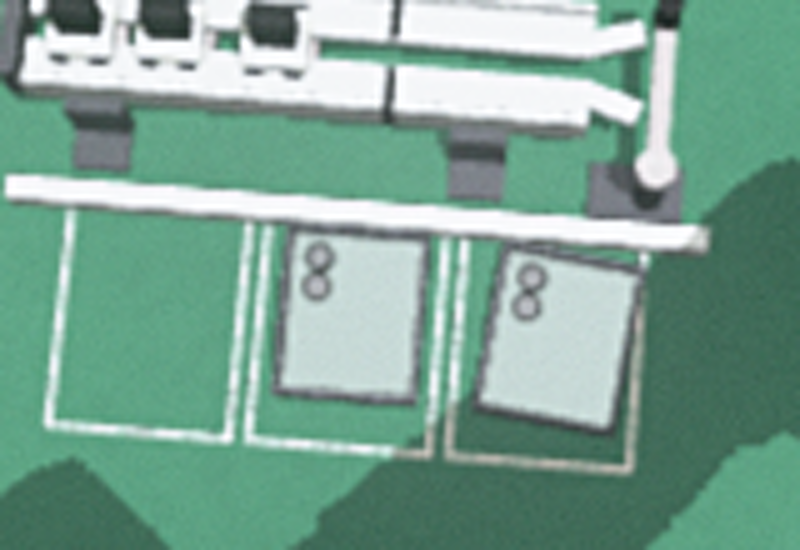

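Case L sits square against the fence in bay 1. Case R is in bay 0 but about 7° skewed, at (560,338), because the fingers rode too high. I re-enter at its own yaw, deeper, to mend it.

```bash
python3 - <<'E'
from h import *
c=cur();Q=np.array([.5224,-.0611])-.004*FX
plan(c,[[(*Q,.12,170.3)],[(*Q,.03,170.3)],[(*Q,.0035,170.3)]])
E
```

```text
0 [-78.0, 236.3, 52.4] turn 0.122 rows 6.1
1 [0.0, 0.0, 90.0] turn -0.0 rows 2.2
2 [0.0, 0.0, 26.5] turn -0.0 rows 0.6
```

Request:
step_arm([
  [[-78, 236, 20], [0, 0, 0.122], 28],
  [[-78, 236, 20], [0, 0, 0.122], 28],
  [[-78, 236, 52], [0, 0, 0.122], 28],
  [[-78, 236, 52], [0, 0, 0.122], 28],
  [[-78, 236, 52], [0, 0, 0.122], 28],
  [[-78, 236, 52], [0, 0, 0.122], 28],
  [[-78, 236, 52], [0, 0, 0.122], 28],
  [[-78, 236, 52], [0, 0, 0.122], 28],
])

```text
clock: 40.48
tcp_pos: [0.5178, -0.0561, 0.1195]
orientation: [-0.002, 0.08, 0.997, 0.0]
wrist_force: [0.1, -0.1, -0.4]
finger_gap: 0.0277
grip_force: 0.0
```

Request:
step_arm([
  [[0, 0, 0], [0, 0, 0], 28],
  [[0, 0, 20], [0, 0, 0], 28],
  [[0, 0, 50], [0, 0, 0], 28],
  [[0, 0, 75], [0, 0, 0], 28],
  [[0, 0, 85], [0, 0, 0], 28],
  [[0, 0, 85], [0, 0, 0], 28],
])

```text
clock: 40.98
tcp_pos: [0.5161, -0.0612, 0.0342]
orientation: [-0.002, 0.084, 0.996, 0.0]
wrist_force: [0.2, 0.5, -0.2]
finger_gap: 0.0278
grip_force: 0.0
```

```bash
python3 - <<'E'
from h import *
shot("side");shot("side")
c=cur();Q=np.array([.5224,-.0611])-.004*FX;print(c)
plan(c,[[(*Q,.0035,170.3)]])
E
```

```text
[  0.5187  -0.0614   0.037  170.3576]
0 [0.4, 0.4, 33.5] turn 0.001 rows 0.8
```

Request:
step_arm([
  [[0, 0, 12], [0, 0, 0], 28],
  [[0, 0, 24], [0, 0, 0], 28],
  [[0, 0, 32], [0, 0, 0], 28],
  [[0, 0, 33], [0, 0, 0], 28],
  [[0, 0, 33], [0, 0, 0], 28],
  [[0, 0, 33], [0, 0, 0], 28],
])

```text
clock: 41.58
tcp_pos: [0.5193, -0.0607, 0.0043]
orientation: [0.001, 0.083, 0.997, -0.0]
wrist_force: [0.3, -0.3, 0.2]
finger_gap: 0.0282
grip_force: 0.0
```

```bash
python3 - <<'E'
from h import *
shot("side")
c=cur();print(c,telemetry.get_state()["wrist_force"])
t=np.array([.5187,-.0614])+.006*FY-.003*FX
e=c.copy();e[2]=.0035
plan(c,[[(*t,.0032,177.4)],[(*(t+.035*FX),.0032,177.4)]])
E
```

```text
[  0.5193  -0.0607   0.0043 170.4432] [ 0.0625  0.5769 -0.0885]
0 [4.2, 4.8, 1.1] turn -0.121 rows 1.0
1 [-35.0, -0.0, 0.0] turn -0.0 rows 0.8
```

Request:
step_arm([
  [[0, 0, 1], [0, 0, 0], 35],
  [[0, 0, 1], [0, 0, 0], 35],
  [[1, 2, 1], [0, 0, -0.03], 35],
  [[2, 3, 1], [0, 0, -0.06], 35],
  [[3, 4, 1], [0, 0, -0.09], 35],
  [[4, 5, 1], [0, 0, -0.121], 35],
  [[4, 6, 1], [0, 0, -0.121], 35],
  [[4, 6, 1], [0, 0, -0.121], 35],
])

```text
clock: 42.3
tcp_pos: [0.5157, -0.0538, 0.0025]
orientation: [0.0, 0.023, 1.0, -0.0]
wrist_force: [-1.3, 0.5, 0.6]
finger_gap: 0.0349
grip_force: 0.2
```

Request:
step_arm([
  [[-6, 0, 0], [0, 0, 0], 35],
  [[-12, 0, 0], [0, 0, 0], 35],
  [[-18, 0, 0], [0, 0, 0], 35],
  [[-24, 0, 0], [0, 0, 0], 35],
  [[-30, 0, 0], [0, 0, 0], 35],
  [[-35, 0, 0], [0, 0, 0], 35],
  [[-35, 0, 0], [0, 0, 0], 35],
])

```text
clock: 42.88
tcp_pos: [0.5522, -0.0556, 0.0024]
orientation: [0.001, 0.023, 1.0, -0.0]
wrist_force: [0.2, -0.2, 0.8]
finger_gap: 0.0349
grip_force: 0.0
```

Request:
step_arm([
  [[-3, 0, 0], [0, 0, 0], 35],
  [[-6, 0, 0], [0, 0, 0], 35],
  [[-6, 0, 0], [0, 0, 0], 35],
])

```text
clock: 43.13
tcp_pos: [0.5571, -0.0557, 0.0023]
orientation: [0.0, 0.023, 1.0, -0.0]
wrist_force: [0.8, 0.3, 1.5]
finger_gap: 0.0353
grip_force: 0.0
```

Request:
step_arm([
  [[-2, 0, 0], [0, 0, 0], 35],
  [[-2, 0, 0], [0, 0, 0], 35],
  [[-2, 0, 0], [0, 0, 0], 35],
])

```text
clock: 43.38
tcp_pos: [0.5586, -0.0558, 0.0023]
orientation: [0.0, 0.023, 1.0, -0.0]
wrist_force: [-0.3, 0.5, 0.1]
finger_gap: 0.035
grip_force: 0.0
```

Request:
step_arm([
  [[-2, 0, 0], [0, 0, 0], 35],
  [[-2, 0, 0], [0, 0, 0], 35],
  [[-2, 0, 0], [0, 0, 0], 35],
])

```text
clock: 43.63
tcp_pos: [0.5598, -0.0558, 0.0022]
orientation: [-0.001, 0.023, 1.0, 0.0]
wrist_force: [-3.5, 0.4, 2.8]
finger_gap: 0.0346
grip_force: 2.1
```

Contact is at the expected place (0.560). One more gentle press, then withdraw and check.

Request:
step_arm([
  [[-2, 0, 0], [0, 0, 0], 35],
  [[-3, 0, 0], [0, 0, 0], 35],
  [[-3, 0, 0], [0, 0, 0], 35],
  [[-3, 0, 0], [0, 0, 0], 35],
])

```text
clock: 43.97
tcp_pos: [0.5598, -0.0558, 0.0021]
orientation: [-0.003, 0.023, 1.0, -0.0]
wrist_force: [-11.2, -0.5, 9.7]
finger_gap: 0.0353
grip_force: 7.3
```

Request:
step_arm([
  [[4, 0, 0], [0, 0, 0], 35],
  [[12, 0, 0], [0, 0, 0], 28],
  [[12, 0, 0], [0, 0, 0], 28],
  [[12, 0, -20], [0, 0, 0], 28],
  [[12, 0, -50], [0, 0, 0], 28],
  [[12, 0, -90], [0, 0, 0], 28],
  [[12, 0, -130], [0, 0, 0], 28],
  [[12, 0, -130], [0, 0, 0], 28],
])

```text
clock: 44.63
tcp_pos: [0.5565, -0.0566, 0.1405]
orientation: [0.007, 0.023, 1.0, -0.001]
wrist_force: [1.7, -0.1, 1.1]
finger_gap: 0.0281
grip_force: 0.0
```

Request:
step_arm([
  [[110, -240, -50], [0, 0, 0], 28],
  [[110, -240, -50], [0, 0, 0], 28],
  [[110, -240, -50], [0, 0, 0], 28],
  [[110, -240, -50], [0, 0, 0], 28],
  [[110, -240, -50], [0, 0, 0], 28],
  [[110, -240, -50], [0, 0, 0], 28],
  [[110, -240, -50], [0, 0, 0], 28],
  [[110, -240, -50], [0, 0, 0], 28],
])

```text
clock: 45.3
tcp_pos: [0.4298, -0.2945, 0.1832]
orientation: [0.001, 0.026, 1.0, -0.002]
wrist_force: [0.4, -0.3, -0.1]
finger_gap: 0.0282
grip_force: 0.0
```

```bash
python3 det.py; python3 - <<'E'
from h import *
# floor by colour: greyish-cyan floor inside windows below the fence; report rect for each case, old/new
def f(fn):
    im=rgb(fn);hsv=cv2.cvtColor(im,cv2.COLOR_RGB2HSV).astype(int)
    m=((hsv[...,1]<45)&(hsv[...,2]>140)).astype(np.uint8)
    # cut away the fence strip: keep pixels more than 3 mm in front of fence front face
    v,u=np.nonzero(m);w=plane("top",np.c_[u,v],.003);front=.570+.0456*(w[:,1]+.14)
    k=w[:,0]>front-.0035;m[v[k],u[k]]=0
    for c in blobs(m,300):
        r=cv2.minAreaRect(c)
        if 150<r[0][1]<250 and 200<r[0][0]<350:
            bx=cv2.boxPoints(r);w=plane("top",bx,.003);e=[w[1]-w[0],w[2]-w[1]];l=max(e,key=np.linalg.norm);l=l*np.sign(l[0])
            print(fn,plane("top",r[0],.003)[0],"yaw",np.degrees(np.arctan2(l[1],l[0])),np.round(r[1],1))
f("t_v10.png");f("tlast.png")
print("targets",BAY1,BAY0)
E
```

```text
[  0.4303  -0.2924   0.1826 177.1442]
t_v10.png [ 0.5224 -0.0611] yaw -9.72894695733615 [26.7 31.2]
t_v10.png [0.5319 0.0473] yaw -2.438939398904237 [26.7 31.8]
tlast.png [ 0.527  -0.0553] yaw -3.2377632169062673 [26.7 31.3]
tlast.png [0.5319 0.0473] yaw -2.438939398904237 [26.7 31.8]
targets [0.5325 0.0484] [ 0.5277 -0.0564]
```

```bash
python3 - <<'E'
from h import *
t=rgb("tlast.png").astype(np.float32).mean(2);v=rgb("t_v7.png").astype(np.float32).mean(2);o=rgb("top0raw.png").astype(np.float32).mean(2)
d=np.abs(t-v)[115:180,185:345];print("rail diff",d.mean(),d.max())
W=lambda x,y:proj("top",(x,y,.01))[0].astype(int)
for n,(u,w) in dict(tin=(149,128),driver=(100,205),pink=(118,258),red=(177,267),tape=(414,137),glue=(466,190),brush=(361,225),carton=(444,289)).items():
    a=o[w-22:w+22,u-22:u+22];b=t[w-22:w+22,u-22:u+22]
    print(n,np.round(cv2.phaseCorrelate(np.ascontiguousarray(a),np.ascontiguousarray(b),cv2.createHanningWindow((44,44),cv2.CV_32F))[0],2),np.abs(a-b).mean())
E
```

```text
rail diff 1.8796473 47.666664
tin [0.54 0.56] 6.0826445
driver [0.6  0.45] 6.161157
pink [0.47 0.39] 6.736226
red [0.45 0.75] 27.026
tape [0.54 0.5 ] 5.820248
glue [-12.25  -0.47] 65.076965
brush [0.68 0.2 ] 40.6188
carton [-0.41  0.29] 116.84056
```

```bash
python3 -c "
from workcell import env
print(env.hand_in())"
```

```text
the job is handed in; nothing more can be done
None
```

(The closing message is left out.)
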